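# Load the bench shaker and set its guarded speed knob

## Task

Run the next batch on the shaker: take the tall jar left from the last batch off its platform and put it into the grey tote, and stand all the short jars from the tote upright side by side on the platform between the clamp bar and the back rail; then slide the bar back until it holds them snugly against the rail. The shaker runs as soon as its knob is turned up, so only when they are clamped flip up the clear cover over the speed knob, lean it back so that it stays open by itself, and turn the knob clockwise until its pointer is at the dark steel index on the scale. Finally shut the cover; leave the index, the beaker and the marker alone.

Things in the scene. Friction and masses are not known exactly. Their poses are not given: they have to be found in the camera images.
- jar1_centre (a point): Short sample jar 1 (absent in some runs): round, 43 mm across and 62 mm tall with a black screw cap, 90 g; may be taken anywhere round it between 30 and 55 mm up, closing to about 42 mm. The point is its centre, 31 mm above its foot; z is up along the jar. The short jars are alike and start upright in the tote.
- jar2_centre (a point): Short sample jar 2 (absent in some runs): round, 43 mm across and 62 mm tall with a black screw cap, 90 g; may be taken anywhere round it between 30 and 55 mm up, closing to about 42 mm. The point is its centre, 31 mm above its foot; z is up along the jar. The short jars are alike and start upright in the tote.
- jar3_centre (a point): Short sample jar 3 (absent in some runs): round, 43 mm across and 62 mm tall with a black screw cap, 90 g; may be taken anywhere round it between 30 and 55 mm up, closing to about 42 mm. The point is its centre, 31 mm above its foot; z is up along the jar. The short jars are alike and start upright in the tote.
- jar4_centre (a point): Short sample jar 4 (absent in some runs): round, 43 mm across and 62 mm tall with a black screw cap, 90 g; may be taken anywhere round it between 30 and 55 mm up, closing to about 42 mm. The point is its centre, 31 mm above its foot; z is up along the jar. The short jars are alike and start upright in the tote.
- tall_jar_centre (a point): The jar of the last batch, which starts upright on the platform between clamp bar and back rail: taller and slimmer than the others, 40 mm across and 70 mm tall with a white screw cap, 80 g; take it 30 to 58 mm up. The point is its centre, 35 mm above its foot; z is up along the jar.
- tote_floor (a point): Middle of the inner floor of the shallow open grey plastic tote, 190 mm (its x) by 260 mm (its y) outside, walls 4 mm thick, their rims 41 mm above this point. It stands loose on the bench, 1.5 kg, and need not be moved.
- platform (a point): Point on the black rubber mat (80 mm above the bench) of the shaker's platform, middle of the row where the jars stand; axes are the shaker's: x away from the robot's side, y to the left, z up. Jars fit side by side along y, 48 mm apart, centres within y = +-75 mm (side rails, 10 mm round bar 40 mm above the mat, at y = +-106 mm). With the clamp bar at joint value q its middle is at x = -85 mm + q.
- back_rail (a point): Middle of the fixed back rail, a flat bar along y, 10 mm thick (x), 6 to 42 mm above the mat, its middle 68 mm behind point platform (+x). The centre of a short jar that touches it is at x = +42 mm from point platform. The housing is 230 mm (x) by 340 mm (y); the control deck, 70 mm above the bench, is at the left (+y) of the platform.
- clamp_bar (a joint): Slide of the clamp bar, in m: 0 when drawn fully to the robot's side, growing as it moves along the shaker's +x towards the back rail, stop at 0.110. It meets jars that touch the back rail at about 0.101. It is a flat bar along y like the back rail (10 mm thick, 6 to 42 mm above the mat); it stays where it is left (friction about 2 N) and pushes the jars in front of it along the mat.
- clamp_grip (a point): Upright black grip in the middle of the clamp bar, on its robot side: 12 mm (x) by 20 mm (y), its top 70 mm above the mat; the point is 58 mm above the mat. It can be pinched from above across y, or pushed along +x.
- flip_cover (a joint): Hinge of the clear flip cover over the speed knob, in rad: 0 shut (level), about 1.57 upright, 1.92 leaning back on its stop. It falls shut if let go before it is well past upright, and stays open by its weight when it leans back against the stop.
- cover_hinge (a point): Point on the cover's hinge axis, in the middle of its width, 112 mm above the bench; its y axis is the hinge axis (the shaker's y).
- cover_tab (a point): Middle of the black finger tab at the cover's free edge: 16 mm wide (along the hinge axis), 8 mm thick, to be gripped within 9 mm of this point. It is 116 mm from the hinge axis (3 mm below it when shut), to the robot's side and 39 mm above the control deck when shut; the cover's edge (94 mm wide) is 22 mm behind it. Pinched across its width it can turn in the fingers as the cover swings.
- speed_knob (a joint): Speed knob, in rad, 0 to 4.0, growing clockwise seen from above; stays where it is left (friction 0.04 N m). It starts near 0. The pointer stands at the index when this value equals that of joint speed_index.
- knob_grip (a point): Middle of the knob's raised bar grip on the vertical axis of the knob, 27 mm above the deck: 42 mm long (along its x, the pointer's direction), 12 mm wide (its y), from 7 to 32 mm above the deck, on a round skirt of 48 mm diameter whose top is 7 mm above the deck (keep the fingertips above it). With the cover shut the knob is covered.
- knob_pointer (a point): Tip of the white pointer on the knob's skirt, 24 mm from the axis; its x axis is the pointer's direction.
- speed_index (a joint): Angle of the small dark steel index rider (12 x 6 mm) at the edge of the knob's round white scale, measured like the knob's joint (clockwise from the same zero), 1.2 to 2.8; it marks the speed wanted for this batch and is not to be moved.
- index_tip (a point): Tip of the dark steel index, 26 mm from the knob's axis, just outside the skirt; its x axis points outward from the knob's axis.
- beaker_centre (a point): Bystander: small glass beaker, 75 mm across and 86 mm tall, its centre.
- marker_centre (a point): Bystander: marker pen lying on the bench, 136 mm long, its centre.
Not all that is in view belongs to the job. What is shaped like the part that bears jar1_centre but blue is not meant.

How it is judged:
On the way, in this order (a step that is already met when the one before it is completed fails the run):
1. the tall jar is in the tote, and every short jar on the platform, clamped between the bar and the back rail (x of jar1_centre in the frame of platform between 0.033 and 0.053 m and y of jar1_centre in the frame of platform between -0.1 and 0.1 m and z of jar1_centre in the frame of platform between 0.024 and 0.039 m and angle between each of jar1_centre, jar2_centre, jar3_centre, jar4_centre's own z axis and vertical below 0.12 rad and x of jar2_centre in the frame of platform between 0.033 and 0.053 m and y of jar2_centre in the frame of platform between -0.1 and 0.1 m and z of jar2_centre in the frame of platform between 0.024 and 0.039 m and x of jar3_centre in the frame of platform between 0.033 and 0.053 m and y of jar3_centre in the frame of platform between -0.1 and 0.1 m and z of jar3_centre in the frame of platform between 0.024 and 0.039 m and x of jar4_centre in the frame of platform between 0.033 and 0.053 m and y of jar4_centre in the frame of platform between -0.1 and 0.1 m and z of jar4_centre in the frame of platform between 0.024 and 0.039 m and value of joint clamp_bar above 0.096 m and x of tall_jar_centre in the frame of tote_floor between -0.088 and 0.088 m and y of tall_jar_centre in the frame of tote_floor between -0.123 and 0.123 m and z of tall_jar_centre in the frame of tote_floor between 0.01 and 0.05 m), for 0.2 s.
2. the cover stands open by itself, leaning back, with nothing holding it (value of joint flip_cover above 1.8 rad and contact force between flip_cover and the fingers below 0.1 N), for 0.3 s.
3. with the cover open the knob's pointer is turned to the index (angle between the x axis of knob_pointer and the x axis of index_tip, either way round below 0.15 rad and value of joint flip_cover above 1.7 rad), for 0.2 s.
At the end, for the whole second after the job is handed in: Every short jar present stands upright on the mat, within 10 mm of where it touches the back rail, the tall jar is inside the tote, on its floor; the clamp bar is at 96 mm or more (snug); the knob's pointer is within 0.15 rad of the index; the cover is shut (within 0.06 rad) (all of step 1 and angle between the x axis of knob_pointer and the x axis of index_tip, either way round below 0.15 rad and value of joint flip_cover below 0.06 rad and velocity of joint speed_knob below 0.05 rad/s).
It fails at once if the knob is turned up while the clamp bar is not yet across to the jars (value of joint speed_knob above 0.6 rad and value of joint clamp_bar below 0.045 m).
It fails at once if the index is moved (distance of index_tip from where it was at the start of the episode above 0.004 m).
It fails at once if a bystander is pushed about or tipped (distance of any of beaker_centre, marker_centre from where it was at the start of the episode above 0.03 m).
Of jar1, jar2, jar3, jar4 only 2 to 4 are there at a start; the rules pass over those that are not, and their reading is None.
At some moment in a run one of tote may be knocked a few centimetres aside while the robot is not near it.
It also fails if it takes over 210 s, if anything falls off the work surface, if the arm or the gripper's body presses on something with over 40 N, if the wrist force passes 120 N, or if a joint passes its speed limit or range.

## Robot

A 7-joint arm with a two-finger parallel gripper is mounted at the origin on a cart in front of the work surface, level with it; the furniture and walls round the work are solid. World frame = base frame: x ahead of the robot, y to its left, z up, the work surface at z = 0. Lengths are in m, angles in rad, forces in N, time in s.
With the tool pointing down it reaches from about 0.425 to 0.925 m from the base axis. Payload 6.8 kg.
Tool frame: the origin (TCP) lies midway between the tips of the shut fingers; the grasp point (between the pads) lies 19 mm behind it; z points along the fingers, y is the direction in which the jaws open and shut (so a half turn about z gives the same grasp; the last joint's range is limited). The gripper opens to 88 mm and grips with 3 to 60 N. Pads are 20 mm wide; open, the fingers measure 115 mm over their backs; the gripper's body (75 mm by 178 mm) begins 61 mm behind the grasp point.
Start: joints at [-1.291, 0.477, 0.022, 1.555, -0.011, 1.109, -0.083], TCP at [0.255, 0.625, 0.223] pointing down, gripper open.
Joint ranges: [-2.96, 2.96], [-0.34, 2.1], [-1.41, 1.46], [0.24, 2.44], [-1.37, 4.51], [0.17, 1.92], [-2.96, 2.96]. Speed limits (rad/s): [2.39, 2.39, 3.14, 3.14, 3.14, 3.14, 3.14].

## Interface

Orientations are given as a rotation vector (axis times angle).
In Python, from rig import telemetry, camera, camera_info, manip, spotter gives the robot as it stands. The module is installed in compiled form; this text tells all that it offers.
- The arm moves only by the shell command python3 -m inch 'ROWS'. ROWS is JSON, a list of rows, each an object of numbers: "jaw": the closure in counts, from 0 (fully open) to 255 (shut); "dx", "dy", "dz": the shift along the tool's x, y, z in m; "turn": the turn about the tool's z in degrees. A call has 1 to 12 rows; each row is the pose to reach, as a shift and turn from the pose measured when the call began, along the tool's axes at that moment; what a row does not reach only later rows make up. A row lasts 1/8 s, in which the tool goes at most 62.5 mm and 10.7 degrees, less where a joint would pass 70% of its speed; a pose out of reach is approached as far as the arm can. A call with a gripper value outside its range is refused whole. The fingers move at their own pace and stop on an object; the grip force is fixed at half the most. Time passes only in rows, so rows that repeat a pose let the fingers close. It gives the time, the measured TCP pose, the force and the opening at its end, in the units of the state.
- telemetry.read_state(): the state, without advancing time (a new reading comes with each control period).
- camera(name): name is "scene" or "top"; returns the picture (384x512x3 uint8, red, green, blue); there is no depth.
- camera_info(name): a dict with "vertical_fov" (degrees; the focal length in pixels is half the picture's height over the tangent of half this angle, whatever the lens; pixels are square), "cx", "cy" (the principal point, pixels), "position" and "orientation" of the camera in the world. Camera axes: x right, y up, looking along -z (the intrinsics and any distortion apply to the point x, -y, -z); pixel columns grow to the right and rows downward; lengths in m; the calibration is good to about 2 mm. A picture is of the moment at which its call begins. camera_info takes no time and is no camera call.
- manip.close_job(): hands the job in, once; it reports no verdict.
Trained networks look in the newest picture that a camera, given by its name, has taken for a name from the list of things; names that differ only in an ending like _2 or _b are one class to them, and where a whole thing is asked for, a point or a joint stands for the part that bears it (a point fixed in the world has none). Each returns a list of dicts, best first, with "p" (0 to 1); they miss things now and then, are a little off and sometimes report something else, mostly with a low value. They report only what shows in the picture. A call takes as long as a camera call. They do not tell look-alikes from the thing itself.
- spotter.look_for(target, camera): "point" ([column, row] in pixels, amid what is visible of it).
- spotter.outline_of(target, camera): "mask" (384x512 bool, what is visible of it) and "point" ([column, row] in pixels, amid what is visible of it).
- spotter.tip_of(target, camera): "point" ([column, row] in pixels: a listed point, or the origin of a listed thing).
The state is a dict: "t": time; "joint_positions": joint angles; "joint_velocities": joint speeds; "tau": joint torques, N m; "ee_pos": TCP position; "tcp_rot": TCP orientation; "contact_force": force on the tool from outside, world axes, zero at the start; "ft_torque": the same for the moment, N m; "width": finger opening in m.
Only numpy, scipy, OpenCV 4.12 (cv2) and the standard library are available. Lean on these libraries where they do the work, as an engineer would, in place of code of your own. Each camera call takes 0.05 s, during which the arm holds its last target.

## Working session

There is one attempt and no reset: what is moved stays moved. The work goes in short steps, Python scripts to look and compute and a shell command to move; the robot and the scene stay as the last step left them, time stands still between calls to the robot, and variables do not carry over. Pictures are saved under pics/ and viewed, and the job is handed in when it is done.

```bash
ls; mkdir -p pics; python3 - <<'E'
from rig import telemetry, camera, camera_info
import cv2
s=telemetry.read_state()
for k,v in s.items(): print(k,v)
for n in ("scene","top"):
    print(n,camera_info(n))
    im=camera(n); cv2.imwrite(f"pics/{n}0.png",im[:,:,::-1])
E
```

```text
pics
t 0.0
joint_positions [-1.2911124   0.47778512  0.02235306  1.5564183  -0.01149111  1.10933324
 -0.08311179]
joint_velocities [-0.00167321 -0.00036702 -0.0009123  -0.00184847  0.00084744  0.00055009
  0.00050343]
tau [ 8.90246411e-04 -5.82848740e+01  1.53493144e+00 -2.72596085e+01
 -5.43369690e-02  1.69673591e-02  1.37291509e-04]
ee_pos [0.2550404  0.62431522 0.22170605]
tcp_rot [-6.05277258e-01 -3.08252505e+00  2.83389962e-03]
contact_force [-0.28250428 -0.15297956  0.0171226 ]
ft_torque [-0.00842468 -0.01512717  0.00413202]
width 0.08795465227463192
scene {'vertical_fov': 51.61746842050681, 'cx': 256.89695472602045, 'cy': 189.98005572929512, 'position': array([-0.42686037,  0.82856757,  0.70344045]), 'orientation': array([ 0.59622674, -1.19777801, -1.90626926])}
top {'vertical_fov': 44.629084320197244, 'cx': 253.2552914896941, 'cy': 184.798637890543, 'position': array([0.2491833 , 0.09972468, 1.62339592]), 'orientation': array([ 0.17611318, -0.1672459 , -1.54109655])}
```

View pics/scene0.png

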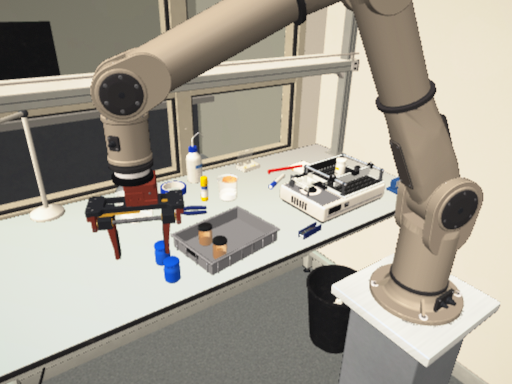

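View pics/top0.png

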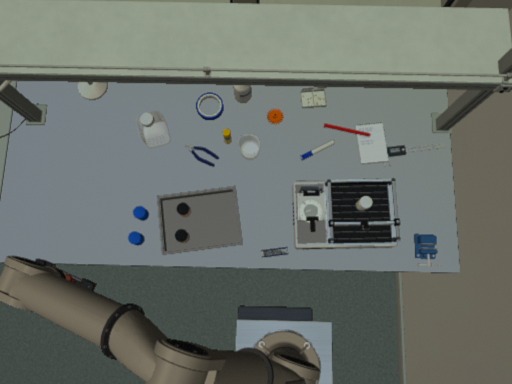

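The top picture shows the tote around (200,220) with two short jars at (183,209) and (181,235). The blue look-alikes are outside it at (140,213) and (135,238). The shaker is at (345,213) and the tall white-cap jar at (365,203). Next I'll measure these with the networks.

```bash
cat > h.py <<'E'
import numpy as np, cv2
from scipy.spatial.transform import Rotation as R
from scipy.optimize import least_squares
from rig import telemetry, camera, camera_info, spotter
def cam(n):
    i=camera_info(n); f=192/np.tan(np.radians(i['vertical_fov'])/2)
    return f,i['cx'],i['cy'],np.array(i['position']),R.from_rotvec(i['orientation']).as_matrix()
def proj(n,p):
    f,cx,cy,o,M=cam(n); c=(np.atleast_2d(p)-o)@M
    return np.c_[cx+f*c[:,0]/-c[:,2], cy-f*c[:,1]/-c[:,2]]
def ray(n,px):
    f,cx,cy,o,M=cam(n); d=M@np.array([(px[0]-cx)/f,-(px[1]-cy)/f,-1]); return o,d/np.linalg.norm(d)
def onz(n,px,z):
    o,d=ray(n,px); return o+d*(z-o[2])/d[2]
def tri(px1,px2):
    o1,d1=ray('scene',px1);o2,d2=ray('top',px2)
    A=np.c_[d1,-d2]; t=np.linalg.lstsq(A,o2-o1,rcond=None)[0]
    a=o1+d1*t[0];b=o2+d2*t[1]; return (a+b)/2,np.linalg.norm(a-b)
def snap(n,name,box=None,scale=1):
    im=camera(n)[:,:,::-1]
    if box: x0,y0,x1,y1=box; im=im[y0:y1,x0:x1]
    if scale!=1: im=cv2.resize(im,None,fx=scale,fy=scale,interpolation=cv2.INTER_CUBIC)
    cv2.imwrite('pics/'+name,im)
E
python3 - <<'E'
from h import *
np.set_printoptions(precision=4,suppress=True)
snap('top','t1.png',(120,170,440,270),2.5); snap('scene','s1.png',(150,140,410,280),3)
for t in ['jar1_centre','tall_jar_centre','tote_floor','platform','back_rail','clamp_grip','cover_hinge','cover_tab','knob_grip','knob_pointer','index_tip','beaker_centre','marker_centre']:
    for n in('scene','top'):
        print(t,n,[(np.round(r['point'],1).tolist(),round(r['p'],2)) for r in spotter.tip_of(t,n)][:6])
E
```

```text
jar1_centre scene [([172.2, 269.3], 0.91), ([222.4, 247.3], 0.85), ([161.5, 252.8], 0.49)]
jar1_centre top [([133.3, 237.5], 0.71), ([181.3, 237.4], 0.58), ([313.6, 223.2], 0.55)]
tall_jar_centre scene [([335.0, 168.4], 0.64)]
tall_jar_centre top [([363.9, 202.1], 0.76)]
tote_floor scene [([223.7, 241.7], 0.71), ([229.5, 188.6], 0.2)]
tote_floor top [([200.5, 224.1], 0.78), ([307.5, 192.5], 0.64)]
platform scene [([220.2, 249.1], 0.66), ([334.2, 174.8], 0.56), ([205.6, 235.2], 0.23)]
platform top [([363.4, 201.8], 0.94)]
back_rail scene [([323.1, 161.4], 0.68), ([300.0, 172.6], 0.27)]
back_rail top [([361.5, 180.7], 0.95)]
clamp_grip scene [([357.8, 164.8], 0.66)]
clamp_grip top [([362.4, 224.9], 0.56)]
cover_hinge scene [([297.8, 173.6], 0.82)]
cover_hinge top [([309.2, 190.7], 0.72)]
cover_tab scene [([320.8, 184.6], 0.81), ([319.5, 160.5], 0.38)]
cover_tab top [([314.9, 228.1], 0.75)]
knob_grip scene [([276.2, 176.6], 0.68), ([313.8, 184.6], 0.38)]
knob_grip top []
knob_pointer scene [([307.1, 193.5], 0.4), ([220.0, 249.0], 0.24)]
knob_pointer top []
index_tip scene []
index_tip top []
beaker_centre scene [([227.5, 186.2], 0.87), ([298.1, 173.8], 0.5)]
beaker_centre top [([252.8, 149.0], 0.8), ([316.6, 149.7], 0.53)]
marker_centre scene [([221.7, 246.5], 0.61), ([277.6, 178.5], 0.56)]
marker_centre top [([315.4, 150.6], 0.71)]
```

View pics/t1.png

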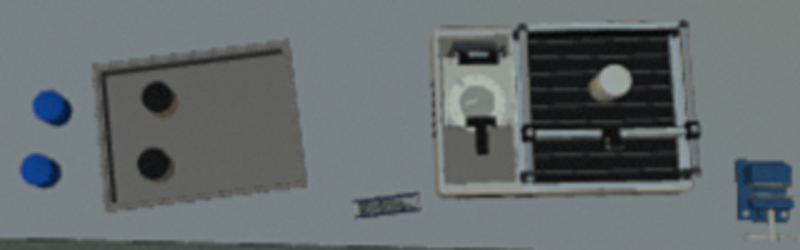

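View pics/s1.png

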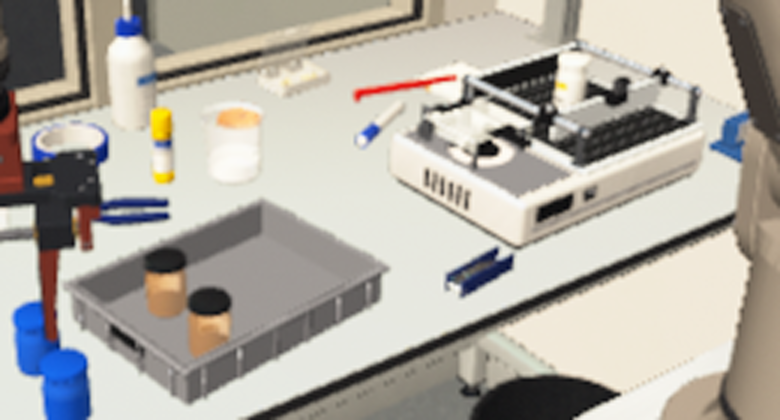

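```bash
python3 - <<'E'
from h import *
snap('top','t2.png',(285,170,405,255),6.5); snap('scene','s2.png',(270,145,400,225),6)
snap('top','t3.png',(150,180,250,260),7)
E
```

```text
(no output)
```

View pics/t2.png

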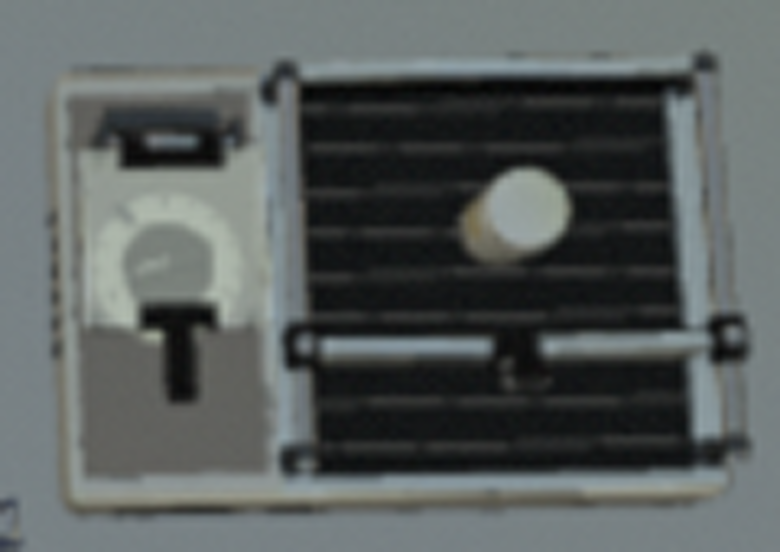

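View pics/s2.png

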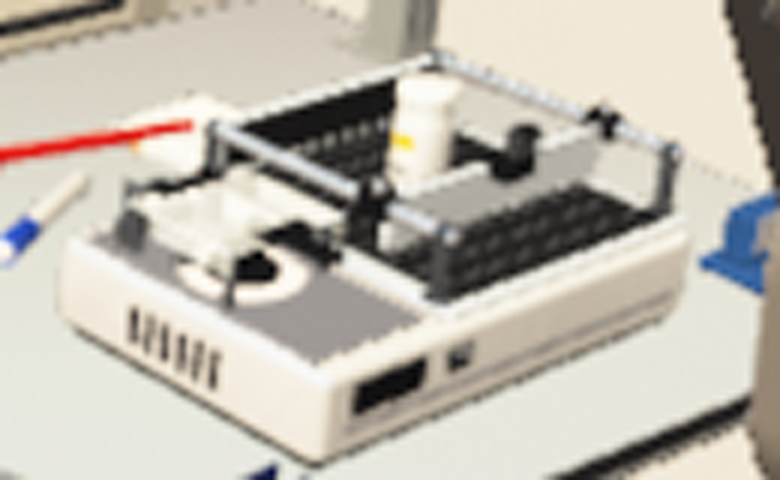

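View pics/t3.png

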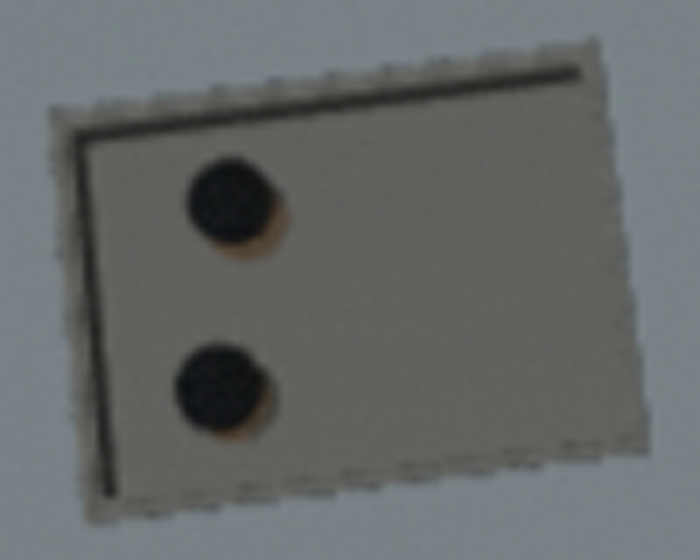

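```bash
python3 - <<'E'
from h import *
np.set_printoptions(precision=4,suppress=True)
f=lambda p:np.array(p)/6.5+[285,170]
P=lambda p,z:onz('top',f(p),z)
# fit cx,cy,yaw,q to lines
def res(v):
    x,y,a,q=v; c,s=np.cos(a),np.sin(a)
    def loc(w): d=w[:2]-[x,y]; return np.array([c*d[0]+s*d[1],-s*d[0]+c*d[1]])
    r=[]
    for p in [(286,90),(293,270),(300,455)]: r.append(loc(P(p,.12))[1]-.106)
    for p in [(705,65),(735,445),(722,260)]: r.append(loc(P(p,.12))[1]+.106)
    for p in [(310,74),(500,71),(690,67)]: r.append(loc(P(p,.122))[0]-.068)
    for p in [(330,347),(450,346),(690,341)]: r.append(loc(P(p,.122))[0]+.085-q)
    # housing corners base z~0.06 
    return np.array(r)
s=least_squares(res,[.5,-.25,0,0.02]);print(s.x,s.fun*1000)
x,y,a,q=s.x
M=np.array([[np.cos(a),-np.sin(a)],[np.sin(a),np.cos(a)]])
W=lambda u,v,z:np.r_[M@[u,v]+[x,y],z]
print('proj scene platform',proj('scene',[W(0,0,.08),W(.068,.106,.12),W(.068,-.106,.12),W(-.085+q,.0,.138)]), 'full s2:',[(np.array(p)/6+[270,145]) for p in [(435,60),(520,140)]])
print('grip',W(-.097+q,0,.138))
for n,z in [('tab',.109)]:
  print('tabtri',tri((320.8,184.6),(314.9,228.1)), P((182,365),.109))
print('hinge',tri((297.8,173.6),(309.2,190.7)),P((172,140),.112))
print('knob',P((168,262),.09))
print('tall',tri((335,168.4),(363.9,202.1)),P((526,208),.15))
g=lambda p:np.array(p)/7+[150,180]
for p in [(231,200),(218,388)]: print('jar',onz('top',g(p),.004+.062))
for p in [(55,108),(598,42),(648,452),(90,520)]: print('tote',onz('top',g(p),.045))
print('blue', [onz('top',p,.06) for p in [(140,213),(135,238)]])
print('marker/beaker',onz('top',(315.4,150.6),.01),onz('top',(250,147),.08))
E
```

```text
[ 0.5371 -0.2452  0.0354  0.0135] [ 0.1701  1.0391  2.0047 -0.851  -0.7582 -1.6047 -0.4968 -0.1732  0.6699
 -0.1685 -0.4165  0.585 ]
proj scene platform [[336.3565 174.7885]
 [305.0818 165.6853]
 [342.7402 154.288 ]
 [352.5465 166.9417]] full s2: [array([342.5, 155. ]), array([356.6667, 168.3333])]
grip [ 0.4536 -0.2482  0.138 ]
tabtri (array([ 0.4513, -0.0863,  0.1127]), np.float64(0.012900421681855605)) [ 0.4533 -0.0851  0.109 ]
hinge (array([ 0.5693, -0.0729,  0.1145]), np.float64(0.0012015226214142762)) [ 0.5676 -0.0802  0.112 ]
knob [ 0.5086 -0.0805  0.09  ]
tall (array([ 0.5426, -0.2494,  0.1034]), np.float64(0.013333014242970481)) [ 0.5293 -0.2496  0.15  ]
jar [0.5087 0.3478 0.066 ]
jar [0.418  0.3489 0.066 ]
tote [0.556  0.4402 0.045 ]
tote [0.5953 0.1743 0.045 ]
tote [0.3943 0.144  0.045 ]
tote [0.3558 0.4099 0.045 ]
blue [array([0.4913, 0.4933, 0.06  ]), array([0.4065, 0.5036, 0.06  ])]
marker/beaker [ 0.7396 -0.107   0.01  ] [0.7262 0.1269 0.08  ]
```

```bash
cat > go.py <<'E'
import sys
from h import *
a=[float(v) for v in sys.argv[1:]]
s=telemetry.read_state(); M=R.from_rotvec(s['tcp_rot']).as_matrix(); p=np.array(s['ee_pos'])
yaw=np.degrees(np.arctan2(M[1,1],M[0,1]))
print('t %.2f p %s yaw %.1f F %s w %.4f tilt %.3f'%(s['t'],np.round(p,4),yaw,np.round(s['contact_force'],1),s['width'],M[2,2]))
# targets in groups of 4 : x y z yaw
for i in range(0,len(a),4):
    d=M.T@(np.array(a[i:i+3])-p); t=-((a[i+3]-yaw+90)%180-90) if len(a)>i+3 else 0
    print('dx %.4f dy %.4f dz %.4f turn %.1f  rows>=%.1f'%(*d,t,max(np.linalg.norm(d)/.0625,abs(t)/10.7)))
E
python3 go.py .5 .25 .27 92 .529 -.25 .27 92; python3 -c "
from rig import telemetry;print(telemetry.read_state()['joint_positions'])"
```

```text
t 1.65 p [0.2552 0.6249 0.2226] yaw 67.8 F [-0.1  0.1  0.5] w 0.0879 tilt -1.000
dx -0.3683 dy -0.2545 dz -0.0474 turn -24.2  rows>=7.2
dx -0.5842 dy -0.7064 dz -0.0473 turn -24.2  rows>=14.7
[-1.291097    0.47704372  0.02238941  1.55541788 -0.01147735  1.10930461
 -0.08306477]
```

```bash
python3 -m inch '[{"dx":-0.37,"dy":-0.25,"dz":-0.05,"turn":-24},{"dx":-0.37,"dy":-0.25,"dz":-0.05,"turn":-24},{"dx":-0.37,"dy":-0.25,"dz":-0.05,"turn":-24},{"dx":-0.37,"dy":-0.25,"dz":-0.05,"turn":-24},{"dx":-0.37,"dy":-0.25,"dz":-0.05,"turn":-24},{"dx":-0.37,"dy":-0.25,"dz":-0.05,"turn":-24},{"dx":-0.37,"dy":-0.25,"dz":-0.05,"turn":-24},{"dx":-0.37,"dy":-0.25,"dz":-0.05,"turn":-24}]'; python3 go.py .529 -.25 .24 92
```

```text
t 1.65 p [0.2552 0.6249 0.2226] yaw 67.8 F [-0.1  0.1  0.5] w 0.0879 tilt -1.000
dx -0.5842 dy -0.7064 dz -0.0173 turn -24.2  rows>=14.7schema error: expected keys jaw, dx, dy, dz, turn
```

```bash
python3 -m inch '[{"jaw":0,"dx":-0.37,"dy":-0.25,"dz":-0.05,"turn":-24},{"jaw":0,"dx":-0.37,"dy":-0.25,"dz":-0.05,"turn":-24},{"jaw":0,"dx":-0.37,"dy":-0.25,"dz":-0.05,"turn":-24},{"jaw":0,"dx":-0.37,"dy":-0.25,"dz":-0.05,"turn":-24},{"jaw":0,"dx":-0.37,"dy":-0.25,"dz":-0.05,"turn":-24},{"jaw":0,"dx":-0.37,"dy":-0.25,"dz":-0.05,"turn":-24},{"jaw":0,"dx":-0.37,"dy":-0.25,"dz":-0.05,"turn":-24},{"jaw":0,"dx":-0.37,"dy":-0.25,"dz":-0.05,"turn":-24}]'; python3 go.py .529 -.25 .24 92
```

```text
t: 2.65
ee_pos: [0.5061, 0.2486, 0.2735]
tcp_rot: [-0.036, 3.139, -0.001]
contact_force: [-0.2, -0.5, 0.4]
width: 0.0874
t 2.65 p [0.5061 0.2486 0.2735] yaw 91.3 F [-0.2 -0.5  0.4] w 0.0874 tilt -1.000
dx -0.0113 dy -0.4990 dz 0.0340 turn -0.7  rows>=8.0
```

```bash
python3 -m inch '[{"jaw":0,"dx":-0.011,"dy":-0.5,"dz":0.02,"turn":-1},{"jaw":0,"dx":-0.011,"dy":-0.5,"dz":0.02,"turn":-1},{"jaw":0,"dx":-0.011,"dy":-0.5,"dz":0.02,"turn":-1},{"jaw":0,"dx":-0.011,"dy":-0.5,"dz":0.02,"turn":-1},{"jaw":0,"dx":-0.011,"dy":-0.5,"dz":0.02,"turn":-1},{"jaw":0,"dx":-0.011,"dy":-0.5,"dz":0.02,"turn":-1},{"jaw":0,"dx":-0.011,"dy":-0.5,"dz":0.02,"turn":-1},{"jaw":0,"dx":-0.011,"dy":-0.5,"dz":0.02,"turn":-1},{"jaw":0,"dx":-0.011,"dy":-0.5,"dz":0.02,"turn":-1}]'; python3 go.py .529 -.25 .106 92; python3 -c "
from h import *
snap('scene','s3.png',(200,40,456,232),3)"
```

```text
t: 3.78
ee_pos: [0.5277, -0.2555, 0.2538]
tcp_rot: [-0.053, 3.14, -0.005]
contact_force: [-0.4, 0.6, -0.7]
width: 0.0883
t 3.77 p [ 0.5277 -0.2555  0.2538] yaw 91.9 F [-0.4  0.6 -0.7] w 0.0883 tilt -1.000
dx -0.0012 dy 0.0059 dz 0.1478 turn -0.1  rows>=2.4
```

View pics/s3.png

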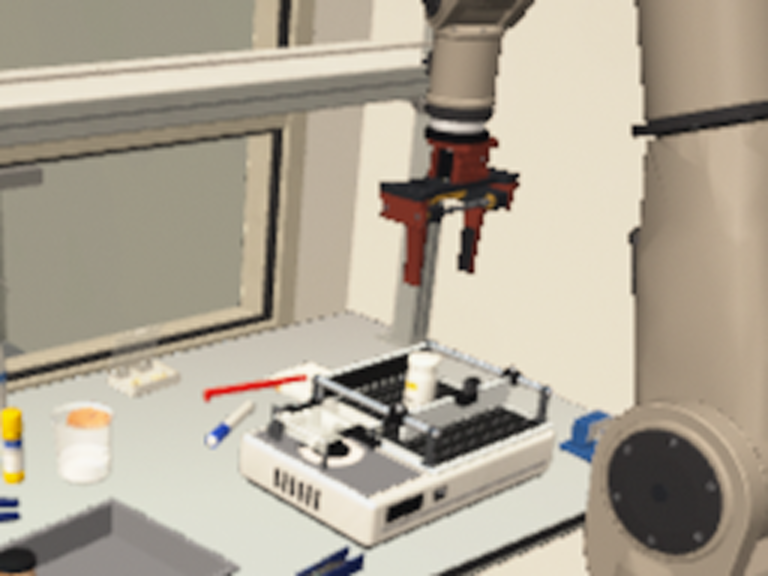

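The gripper hangs over the white-cap jar at (422,365) in the crop, with a finger on each side. I'll descend and grip.

```bash
python3 -m inch '[{"jaw":0,"dx":-0.001,"dy":0.006,"dz":0.06,"turn":0},{"jaw":0,"dx":-0.001,"dy":0.006,"dz":0.11,"turn":0},{"jaw":0,"dx":-0.001,"dy":0.006,"dz":0.148,"turn":0},{"jaw":0,"dx":-0.001,"dy":0.006,"dz":0.148,"turn":0},{"jaw":255,"dx":-0.001,"dy":0.006,"dz":0.148,"turn":0},{"jaw":255,"dx":-0.001,"dy":0.006,"dz":0.148,"turn":0},{"jaw":255,"dx":-0.001,"dy":0.006,"dz":0.148,"turn":0},{"jaw":255,"dx":-0.001,"dy":0.006,"dz":0.148,"turn":0},{"jaw":255,"dx":-0.001,"dy":0.006,"dz":0.148,"turn":0},{"jaw":255,"dx":-0.001,"dy":0.006,"dz":0.148,"turn":0}]'; python3 go.py
```

```text
t: 5.08
ee_pos: [0.5294, -0.2476, 0.1058]
tcp_rot: [-0.057, 3.139, -0.003]
contact_force: [-0.5, -0.7, 2.2]
width: 0.0364
t 5.08 p [ 0.5294 -0.2476  0.1058] yaw 92.1 F [-0.5 -0.7  2.2] w 0.0364 tilt -1.000
```

```bash
python3 -m inch '[{"jaw":255,"dx":0,"dy":0,"dz":-0.03,"turn":0},{"jaw":255,"dx":0,"dy":0,"dz":-0.08,"turn":0},{"jaw":255,"dx":0,"dy":0,"dz":-0.13,"turn":0},{"jaw":255,"dx":0,"dy":0,"dz":-0.13,"turn":0}]'; python3 go.py; python3 -c "
from h import *
snap('scene','s4.png',(270,80,400,220),4);snap('top','t4.png',(120,150,440,270),2.5)"
```

```text
t: 5.58
ee_pos: [0.5312, -0.2485, 0.2398]
tcp_rot: [-0.057, 3.132, -0.006]
contact_force: [-0.1, -0.2, -1.0]
width: 0.036
t 5.58 p [ 0.5312 -0.2485  0.2398] yaw 92.1 F [-0.1 -0.2 -1. ] w 0.0360 tilt -1.000
```

View pics/s4.png

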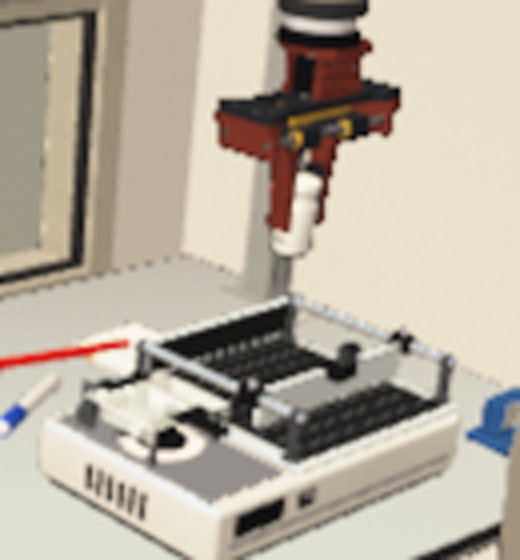

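View pics/t4.png

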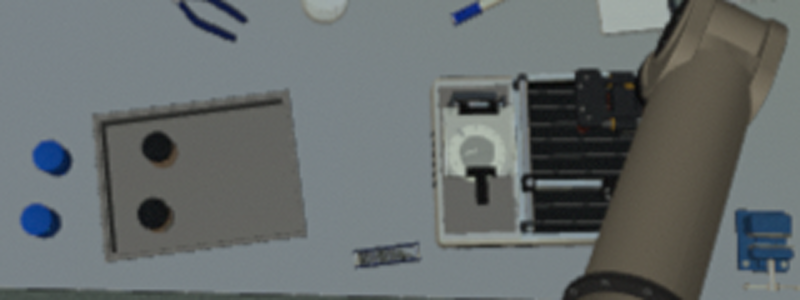

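```bash
python3 -c "
from h import *
s=telemetry.read_state();p=s['ee_pos']
q=proj('scene',[p,p+[0,0,.019],p+[0,0,.05],p+[-.02,0,.0],p+[0,0,-.026]]);print((q-[310,110])*12)
snap('scene','s5.png',(310,110,370,155),12)"
```

```text
[[394.31533882 323.61149845]
 [401.50085417 264.29282921]
 [413.40440082 166.02534073]
 [442.51288317 341.66236256]
 [384.6151646  403.68946066]]
```

View pics/s5.png

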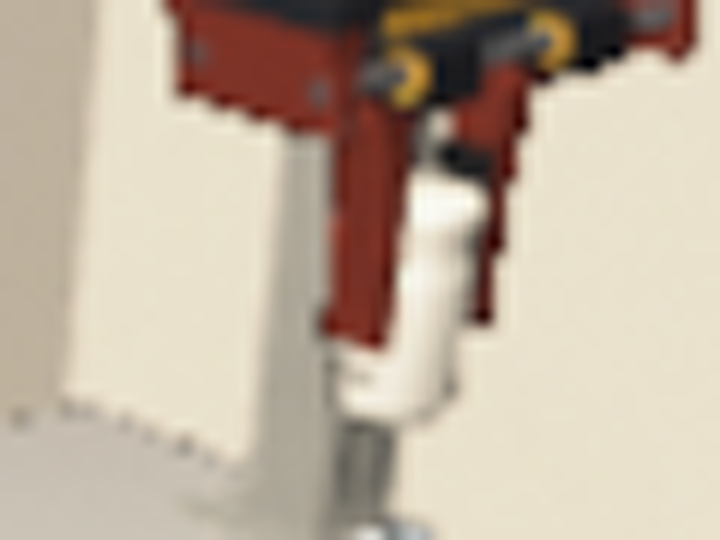

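```bash
python3 go.py .483 .243 .20 98.6
```

```text
t 5.72 p [ 0.5284 -0.2468  0.2346] yaw 92.1 F [-0.6 -0.2 -0.9] w 0.0361 tilt -1.000
dx 0.0274 dy 0.4912 dz 0.0342 turn -6.5  rows>=7.9
```

```bash
python3 -m inch '[{"jaw":255,"dx":0.003,"dy":0.06,"dz":-0.02,"turn":0},{"jaw":255,"dx":0.027,"dy":0.491,"dz":0.0,"turn":-6.5},{"jaw":255,"dx":0.027,"dy":0.491,"dz":0.0,"turn":-6.5},{"jaw":255,"dx":0.027,"dy":0.491,"dz":0.0,"turn":-6.5},{"jaw":255,"dx":0.027,"dy":0.491,"dz":0.0,"turn":-6.5},{"jaw":255,"dx":0.027,"dy":0.491,"dz":0.0,"turn":-6.5},{"jaw":255,"dx":0.027,"dy":0.491,"dz":0.0,"turn":-6.5},{"jaw":255,"dx":0.027,"dy":0.491,"dz":0.034,"turn":-6.5},{"jaw":255,"dx":0.027,"dy":0.491,"dz":0.034,"turn":-6.5},{"jaw":255,"dx":0.027,"dy":0.491,"dz":0.034,"turn":-6.5}]'; python3 -c "
from h import *
snap('top','t5.png',(120,150,440,270),2.5);snap('scene','s6.png',(130,120,330,280),4)";python3 go.py .483 .243 .035 98.6
```

```text
t: 6.98
ee_pos: [0.4825, 0.242, 0.1985]
tcp_rot: [0.236, -3.13, 0.005]
contact_force: [0.6, 0.0, -0.6]
width: 0.0362
t 7.08 p [0.4838 0.241  0.2   ] yaw 98.5 F [ 0.3  0.7 -0.2] w 0.0362 tilt -1.000
dx 0.0004 dy 0.0025 dz 0.1649 turn -0.1  rows>=2.6
```

View pics/t5.png

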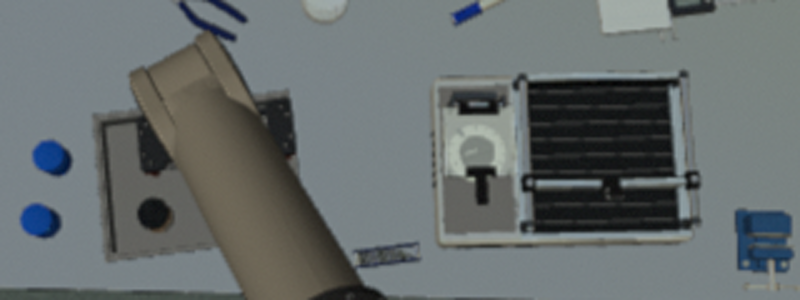

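View pics/s6.png

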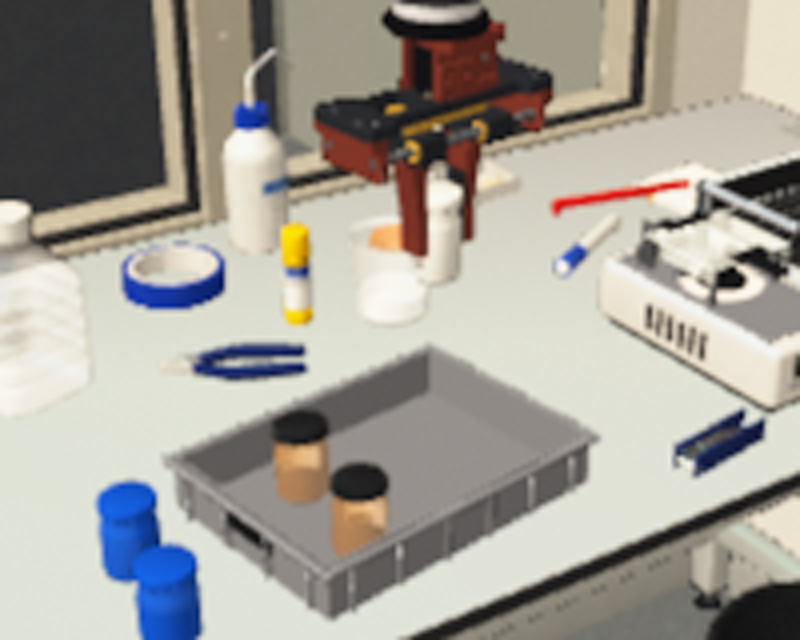

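```bash
python3 -m inch '[{"jaw":255,"dx":0,"dy":0.002,"dz":0.05,"turn":0},{"jaw":255,"dx":0,"dy":0.002,"dz":0.1,"turn":0},{"jaw":255,"dx":0,"dy":0.002,"dz":0.14,"turn":0},{"jaw":255,"dx":0,"dy":0.002,"dz":0.16,"turn":0},{"jaw":255,"dx":0,"dy":0.002,"dz":0.165,"turn":0},{"jaw":255,"dx":0,"dy":0.002,"dz":0.165,"turn":0}]'; python3 go.py
```

```text
t: 7.82
ee_pos: [0.4844, 0.2419, 0.0357]
tcp_rot: [-0.229, 3.133, -0.003]
contact_force: [-0.2, -0.8, -0.7]
width: 0.0364
t 7.83 p [0.4844 0.2419 0.0357] yaw 98.4 F [-0.2 -0.8 -0.7] w 0.0364 tilt -1.000
```

```bash
python3 -m inch '[{"jaw":255,"dx":0,"dy":0,"dz":0.003,"turn":0},{"jaw":255,"dx":0,"dy":0,"dz":0.005,"turn":0},{"jaw":200,"dx":0,"dy":0,"dz":0.005,"turn":0},{"jaw":60,"dx":0,"dy":0,"dz":0.004,"turn":0},{"jaw":60,"dx":0,"dy":0,"dz":0.004,"turn":0},{"jaw":60,"dx":0,"dy":0,"dz":0.004,"turn":0},{"jaw":60,"dx":0,"dy":0,"dz":0.0,"turn":0},{"jaw":60,"dx":0,"dy":0,"dz":-0.04,"turn":0},{"jaw":60,"dx":0,"dy":0,"dz":-0.09,"turn":0},{"jaw":60,"dx":0,"dy":0,"dz":-0.1,"turn":0}]'; python3 -c "
from h import *
snap('scene','s7.png',(130,120,330,280),4)";python3 go.py
```

```text
t: 9.07
ee_pos: [0.4861, 0.2431, 0.1391]
tcp_rot: [-0.229, 3.128, 0.002]
contact_force: [-0.6, -0.5, 0.1]
width: 0.0669
t 9.12 p [0.4857 0.243  0.1387] yaw 98.4 F [0.8 0.4 1.2] w 0.0673 tilt -1.000
```

View pics/s7.png

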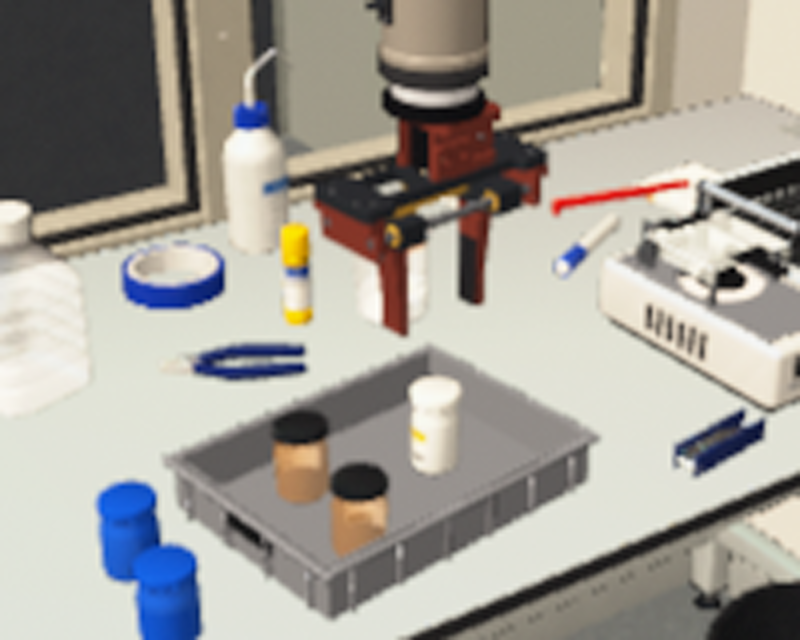

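The tall jar stands upright in the tote at (433,425). The two short jars are unchanged at (300,455) and (360,505). Next is the far short jar.

```bash
python3 -c "
from h import *
for p in [(.5087,.3478),(.418,.3489)]:
  print((proj('scene',[(*p,.066),(*p,.004)])-[130,120])*4)
print(tri((205,226.7),(183,208.6)),tri((220,240),(181.1,235.4)))"
python3 go.py .509 .348 .139 98.6 .509 .348 .031 98.6
```

```text
[[298.5850866  420.0809143 ]
 [301.63604857 488.02155132]]
[[357.61153159 475.24773429]
 [359.45612317 545.74354911]]
(array([0.50899829, 0.34782997, 0.06009763]), np.float64(0.0020872098147876046)) (array([0.417748  , 0.34859299, 0.06223012]), np.float64(0.0025468359355352538))
t 9.12 p [0.4857 0.243  0.1387] yaw 98.4 F [0.8 0.4 1.2] w 0.0673 tilt -1.000
dx -0.0383 dy 0.1005 dz -0.0001 turn -0.2  rows>=1.7
dx -0.0378 dy 0.1005 dz 0.1079 turn -0.2  rows>=2.4
```

```bash
python3 -m inch '[{"jaw":60,"dx":-0.038,"dy":0.1,"dz":0,"turn":0},{"jaw":60,"dx":-0.038,"dy":0.1,"dz":0,"turn":0},{"jaw":60,"dx":-0.038,"dy":0.1,"dz":0,"turn":0},{"jaw":60,"dx":-0.038,"dy":0.1,"dz":0.05,"turn":0},{"jaw":60,"dx":-0.038,"dy":0.1,"dz":0.09,"turn":0},{"jaw":60,"dx":-0.038,"dy":0.1,"dz":0.108,"turn":0},{"jaw":60,"dx":-0.038,"dy":0.1,"dz":0.108,"turn":0},{"jaw":255,"dx":-0.038,"dy":0.1,"dz":0.108,"turn":0},{"jaw":255,"dx":-0.038,"dy":0.1,"dz":0.108,"turn":0},{"jaw":255,"dx":-0.038,"dy":0.1,"dz":0.108,"turn":0},{"jaw":255,"dx":-0.038,"dy":0.1,"dz":0.108,"turn":0},{"jaw":255,"dx":-0.038,"dy":0.1,"dz":0.108,"turn":0}]'; python3 go.py
```

```text
t: 10.62
ee_pos: [0.5099, 0.3482, 0.032]
tcp_rot: [-0.229, 3.127, 0.003]
contact_force: [-1.0, -0.5, 6.9]
width: 0.0405
t 10.62 p [0.5099 0.3482 0.032 ] yaw 98.4 F [-1.  -0.5  6.9] w 0.0405 tilt -1.000
```

```bash
python3 -m inch '[{"jaw":255,"dx":0,"dy":0,"dz":-0.03,"turn":0},{"jaw":255,"dx":0,"dy":0,"dz":-0.09,"turn":0},{"jaw":255,"dx":0,"dy":0,"dz":-0.15,"turn":0},{"jaw":255,"dx":0,"dy":0,"dz":-0.19,"turn":0},{"jaw":255,"dx":0,"dy":0,"dz":-0.19,"turn":0}]'; python3 go.py .5606 -.2023 .22 92; python3 -c "
from h import *
snap('scene','s8.png',(130,80,330,280),3)"
```

```text
t: 11.25
ee_pos: [0.5103, 0.3488, 0.2258]
tcp_rot: [-0.228, 3.122, 0.009]
contact_force: [-0.8, 0.4, -1.5]
width: 0.0405
t 11.25 p [0.5103 0.3488 0.2258] yaw 98.4 F [-0.8  0.4 -1.5] w 0.0405 tilt -1.000
dx 0.0304 dy -0.5526 dz 0.0027 turn 6.4  rows>=8.9
```

View pics/s8.png

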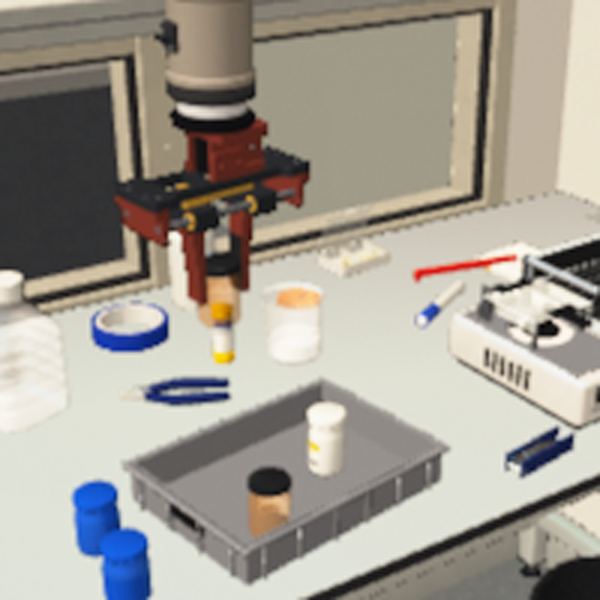

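The short jar is held upright between the fingers at (220,290), and the tote still holds the tall jar and one short jar. I'll carry this one to the platform.

```bash
python3 -m inch '[{"jaw":255,"dx":0.03,"dy":-0.553,"dz":-0.01,"turn":6.4},{"jaw":255,"dx":0.03,"dy":-0.553,"dz":-0.01,"turn":6.4},{"jaw":255,"dx":0.03,"dy":-0.553,"dz":-0.01,"turn":6.4},{"jaw":255,"dx":0.03,"dy":-0.553,"dz":-0.01,"turn":6.4},{"jaw":255,"dx":0.03,"dy":-0.553,"dz":-0.01,"turn":6.4},{"jaw":255,"dx":0.03,"dy":-0.553,"dz":-0.01,"turn":6.4},{"jaw":255,"dx":0.03,"dy":-0.553,"dz":-0.01,"turn":6.4},{"jaw":255,"dx":0.03,"dy":-0.553,"dz":0,"turn":6.4},{"jaw":255,"dx":0.03,"dy":-0.553,"dz":0.003,"turn":6.4},{"jaw":255,"dx":0.03,"dy":-0.553,"dz":0.003,"turn":6.4},{"jaw":255,"dx":0.03,"dy":-0.553,"dz":0.003,"turn":6.4}]'; python3 go.py .5606 -.2023 .111 92
```

```text
t: 12.68
ee_pos: [0.5591, -0.2025, 0.2167]
tcp_rot: [-0.054, 3.136, 0.008]
contact_force: [-0.4, 1.4, -1.1]
width: 0.0401
t 12.68 p [ 0.5591 -0.2025  0.2167] yaw 92.0 F [-0.4  1.4 -1.1] w 0.0401 tilt -1.000
dx -0.0009 dy -0.0004 dz 0.1058 turn -0.0  rows>=1.7
```

```bash
python3 -m inch '[{"jaw":255,"dx":-0.001,"dy":0,"dz":0.04,"turn":0},{"jaw":255,"dx":-0.001,"dy":0,"dz":0.08,"turn":0},{"jaw":255,"dx":-0.001,"dy":0,"dz":0.1,"turn":0},{"jaw":255,"dx":-0.001,"dy":0,"dz":0.105,"turn":0},{"jaw":255,"dx":-0.001,"dy":0,"dz":0.107,"turn":0},{"jaw":255,"dx":-0.001,"dy":0,"dz":0.107,"turn":0}]'; python3 go.py
```

```text
t: 13.42
ee_pos: [0.5613, -0.2016, 0.1106]
tcp_rot: [-0.055, 3.135, 0.008]
contact_force: [-0.3, -1.3, -1.0]
width: 0.0401
t 13.43 p [ 0.5613 -0.2016  0.1106] yaw 92.0 F [-0.3 -1.3 -1. ] w 0.0401 tilt -1.000
```

```bash
python3 -m inch '[{"jaw":255,"dx":0,"dy":0,"dz":0.002,"turn":0},{"jaw":255,"dx":0,"dy":0,"dz":0.003,"turn":0},{"jaw":255,"dx":0,"dy":0,"dz":0.003,"turn":0}]'; python3 go.py
```

```text
t: 13.8
ee_pos: [0.5617, -0.2016, 0.108]
tcp_rot: [-0.055, 3.134, 0.007]
contact_force: [-0.7, 0.1, 1.3]
width: 0.0401
t 13.80 p [ 0.5617 -0.2016  0.108 ] yaw 92.0 F [-0.7  0.1  1.3] w 0.0401 tilt -1.000
```

Contact has begun, so I'll release and rise.

```bash
python3 -m inch '[{"jaw":200,"dx":0,"dy":0,"dz":0.001,"turn":0},{"jaw":60,"dx":0,"dy":0,"dz":0.001,"turn":0},{"jaw":60,"dx":0,"dy":0,"dz":0.001,"turn":0},{"jaw":60,"dx":0,"dy":0,"dz":0.001,"turn":0},{"jaw":60,"dx":0,"dy":0,"dz":0.0,"turn":0},{"jaw":60,"dx":0,"dy":0,"dz":-0.03,"turn":0},{"jaw":60,"dx":0,"dy":0,"dz":-0.08,"turn":0},{"jaw":60,"dx":0,"dy":0,"dz":-0.12,"turn":0},{"jaw":60,"dx":0,"dy":0,"dz":-0.12,"turn":0}]'; python3 -c "
from h import *
snap('scene','s9.png',(240,80,400,220),4)
snap('top','t6.png',(120,150,440,270),2.5)"; python3 go.py .418 .349 .22 98.6
```

```text
t: 14.92
ee_pos: [0.5628, -0.2031, 0.2315]
tcp_rot: [-0.055, 3.127, 0.005]
contact_force: [0.1, 0.2, -0.4]
width: 0.0669
t 15.03 p [ 0.5606 -0.202   0.2278] yaw 92.0 F [-0.  -1.3 -1.1] w 0.0671 tilt -1.000
dx 0.1232 dy 0.5557 dz 0.0096 turn -6.6  rows>=9.1
```

View pics/s9.png

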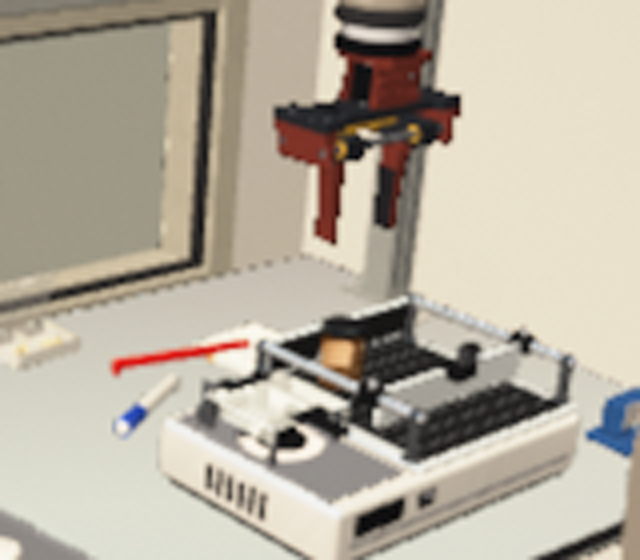

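View pics/t6.png

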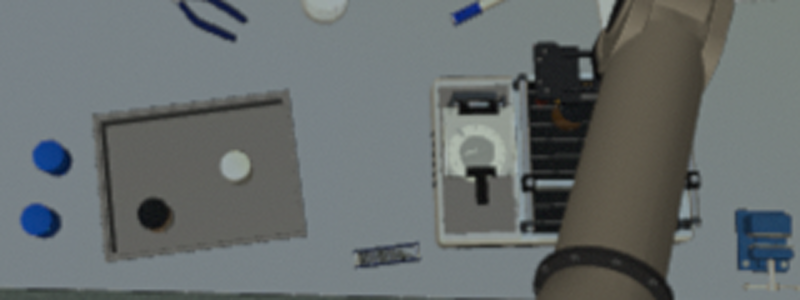

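The first jar stands on the mat at about (342,350) in the scene crop. The tote hasn't moved. Now the second short jar.

```bash
python3 -m inch '[{"jaw":60,"dx":0.123,"dy":0.556,"dz":0.01,"turn":-6.6},{"jaw":60,"dx":0.123,"dy":0.556,"dz":0.01,"turn":-6.6},{"jaw":60,"dx":0.123,"dy":0.556,"dz":0.01,"turn":-6.6},{"jaw":60,"dx":0.123,"dy":0.556,"dz":0.01,"turn":-6.6},{"jaw":60,"dx":0.123,"dy":0.556,"dz":0.01,"turn":-6.6},{"jaw":60,"dx":0.123,"dy":0.556,"dz":0.01,"turn":-6.6},{"jaw":60,"dx":0.123,"dy":0.556,"dz":0.01,"turn":-6.6},{"jaw":60,"dx":0.123,"dy":0.556,"dz":0.01,"turn":-6.6},{"jaw":60,"dx":0.123,"dy":0.556,"dz":0.01,"turn":-6.6},{"jaw":60,"dx":0.123,"dy":0.556,"dz":0.01,"turn":-6.6},{"jaw":60,"dx":0.123,"dy":0.556,"dz":0.01,"turn":-6.6}]'; python3 -c "
from h import *
snap('scene','s10.png',(130,80,330,280),3)
print((proj('scene',[(.418,.349,.066)])-[130,80])*3)"; python3 go.py .418 .349 .033 98.6
```

```text
t: 16.4
ee_pos: [0.4176, 0.3487, 0.2181]
tcp_rot: [-0.237, 3.127, 0.004]
contact_force: [0.9, 0.2, 0.1]
width: 0.0672
[[268.1188118  476.46751414]]
t 16.45 p [0.4183 0.3476 0.2184] yaw 98.6 F [ 0.4 -0.9  0.2] w 0.0672 tilt -1.000
dx 0.0012 dy 0.0011 dz 0.1854 turn -0.0  rows>=3.0
```

View pics/s10.png

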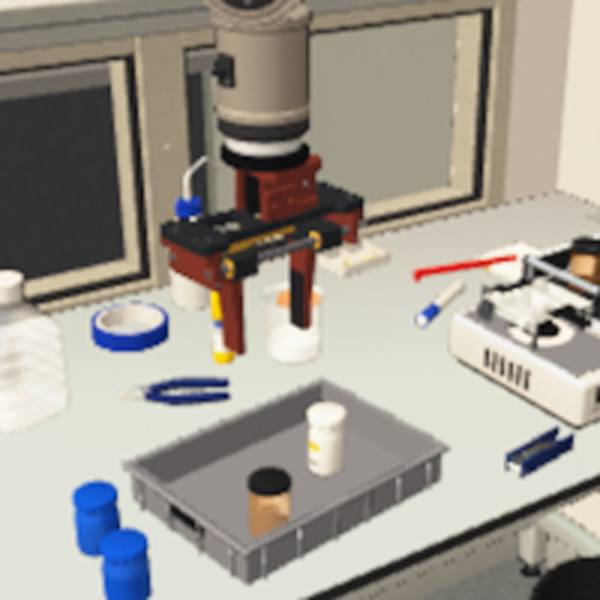

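The remaining jar's cap at (269,481) matches the prediction.

```bash
python3 -m inch '[{"jaw":60,"dx":0.001,"dy":0.001,"dz":0.06,"turn":0},{"jaw":60,"dx":0.001,"dy":0.001,"dz":0.12,"turn":0},{"jaw":60,"dx":0.001,"dy":0.001,"dz":0.165,"turn":0},{"jaw":60,"dx":0.001,"dy":0.001,"dz":0.186,"turn":0},{"jaw":60,"dx":0.001,"dy":0.001,"dz":0.186,"turn":0},{"jaw":60,"dx":0.001,"dy":0.001,"dz":0.186,"turn":0},{"jaw":255,"dx":0.001,"dy":0.001,"dz":0.186,"turn":0},{"jaw":255,"dx":0.001,"dy":0.001,"dz":0.186,"turn":0},{"jaw":255,"dx":0.001,"dy":0.001,"dz":0.186,"turn":0},{"jaw":255,"dx":0.001,"dy":0.001,"dz":0.186,"turn":0},{"jaw":255,"dx":0.001,"dy":0.001,"dz":0.186,"turn":0}]'; python3 go.py
```

```text
t: 17.82
ee_pos: [0.4185, 0.3494, 0.0329]
tcp_rot: [-0.234, 3.126, 0.005]
contact_force: [-1.5, -0.5, 6.0]
width: 0.0403
t 17.82 p [0.4185 0.3494 0.0329] yaw 98.6 F [-1.5 -0.5  6. ] w 0.0403 tilt -1.000
```

```bash
python3 -m inch '[{"jaw":255,"dx":0,"dy":0,"dz":-0.03,"turn":0},{"jaw":255,"dx":0,"dy":0,"dz":-0.09,"turn":0},{"jaw":255,"dx":0,"dy":0,"dz":-0.15,"turn":0},{"jaw":255,"dx":0,"dy":0,"dz":-0.19,"turn":0},{"jaw":255,"dx":0,"dy":0,"dz":-0.19,"turn":0}]'; python3 go.py .5636 -.2863 .22 92
```

```text
t: 18.45
ee_pos: [0.4186, 0.3499, 0.226]
tcp_rot: [-0.233, 3.122, 0.011]
contact_force: [-0.3, 0.2, -1.7]
width: 0.0404
t 18.45 p [0.4186 0.3499 0.226 ] yaw 98.6 F [-0.3  0.2 -1.7] w 0.0404 tilt -1.000
dx -0.0487 dy -0.6507 dz 0.0025 turn 6.6  rows>=10.4
```

```bash
python3 -m inch '[{"jaw":255,"dx":-0.049,"dy":-0.651,"dz":-0.01,"turn":6.6},{"jaw":255,"dx":-0.049,"dy":-0.651,"dz":-0.01,"turn":6.6},{"jaw":255,"dx":-0.049,"dy":-0.651,"dz":-0.01,"turn":6.6},{"jaw":255,"dx":-0.049,"dy":-0.651,"dz":-0.01,"turn":6.6},{"jaw":255,"dx":-0.049,"dy":-0.651,"dz":-0.01,"turn":6.6},{"jaw":255,"dx":-0.049,"dy":-0.651,"dz":-0.01,"turn":6.6},{"jaw":255,"dx":-0.049,"dy":-0.651,"dz":-0.01,"turn":6.6},{"jaw":255,"dx":-0.049,"dy":-0.651,"dz":-0.01,"turn":6.6},{"jaw":255,"dx":-0.049,"dy":-0.651,"dz":-0.01,"turn":6.6},{"jaw":255,"dx":-0.049,"dy":-0.651,"dz":-0.01,"turn":6.6},{"jaw":255,"dx":-0.049,"dy":-0.651,"dz":-0.01,"turn":6.6},{"jaw":255,"dx":-0.049,"dy":-0.651,"dz":0,"turn":6.6}]'; python3 go.py .5636 -.2863 .111 92;python3 -c "
from h import *
snap('scene','s11.png',(240,80,400,220),4)"
```

```text
t: 19.95
ee_pos: [0.5627, -0.2892, 0.2206]
tcp_rot: [-0.047, 3.133, 0.01]
contact_force: [0.4, -0.5, -0.6]
width: 0.0402
t 19.95 p [ 0.5627 -0.2892  0.2206] yaw 91.7 F [ 0.4 -0.5 -0.6] w 0.0402 tilt -1.000
dx 0.0000 dy 0.0021 dz 0.1096 turn -0.3  rows>=1.8
```

View pics/s11.png

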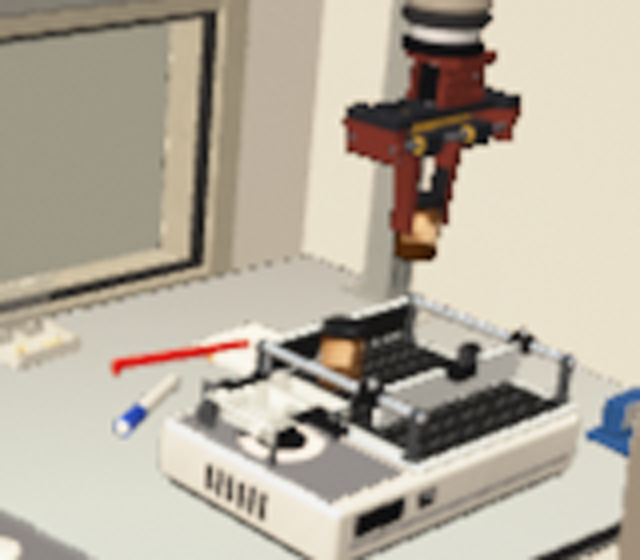

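The jar is held at (420,225), and the first jar stands at (342,350). Descending.

```bash
python3 -m inch '[{"jaw":255,"dx":0,"dy":0.002,"dz":0.04,"turn":0},{"jaw":255,"dx":0,"dy":0.002,"dz":0.08,"turn":0},{"jaw":255,"dx":0,"dy":0.002,"dz":0.1,"turn":0},{"jaw":255,"dx":0,"dy":0.002,"dz":0.107,"turn":0},{"jaw":255,"dx":0,"dy":0.002,"dz":0.11,"turn":0},{"jaw":255,"dx":0,"dy":0.002,"dz":0.111,"turn":0},{"jaw":255,"dx":0,"dy":0.002,"dz":0.111,"turn":0}]'; python3 go.py
```

```text
t: 20.88
ee_pos: [0.5635, -0.2833, 0.109]
tcp_rot: [-0.051, 3.133, 0.014]
contact_force: [-0.5, 1.4, 3.6]
width: 0.0404
t 20.88 p [ 0.5635 -0.2833  0.109 ] yaw 91.9 F [-0.5  1.4  3.6] w 0.0404 tilt -1.000
```

```bash
python3 -m inch '[{"jaw":255,"dx":0,"dy":0,"dz":0.001,"turn":0},{"jaw":200,"dx":0,"dy":0,"dz":0.001,"turn":0},{"jaw":60,"dx":0,"dy":0,"dz":0.001,"turn":0},{"jaw":60,"dx":0,"dy":0,"dz":0.001,"turn":0},{"jaw":60,"dx":0,"dy":0,"dz":0.001,"turn":0},{"jaw":60,"dx":0,"dy":0,"dz":0.0,"turn":0},{"jaw":60,"dx":0,"dy":0,"dz":-0.03,"turn":0},{"jaw":60,"dx":0,"dy":0,"dz":-0.08,"turn":0},{"jaw":60,"dx":0,"dy":0,"dz":-0.12,"turn":0},{"jaw":60,"dx":0,"dy":0,"dz":-0.12,"turn":0}]'; python3 -c "
from h import *
snap('scene','s12.png',(270,130,400,220),6)
snap('top','t7.png',(120,150,440,270),2.5)"; python3 go.py
```

```text
t: 22.12
ee_pos: [0.5643, -0.2856, 0.2327]
tcp_rot: [-0.05, 3.127, 0.01]
contact_force: [-0.5, -0.8, -0.3]
width: 0.0671
t 22.23 p [ 0.5624 -0.2842  0.2288] yaw 91.9 F [-0.7  0.9 -0.5] w 0.0669 tilt -1.000
```

View pics/s12.png

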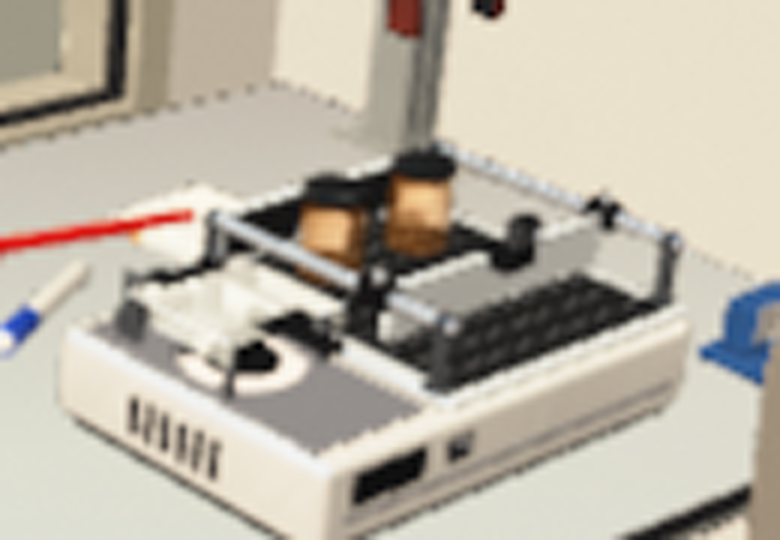

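View pics/t7.png

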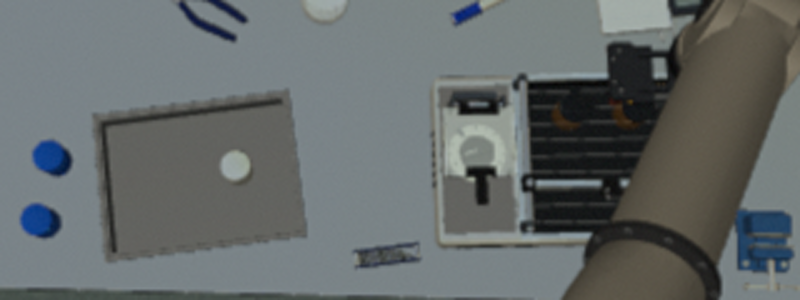

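Both short jars stand upright at (333,225) and (420,200). The tote holds only the tall jar. Next is the clamp-bar grip.

```bash
python3 -c "
from h import *
x,y,a,q=.5371,-.2452,.0354,.0135
c,s=np.cos(a),np.sin(a)
for u in (-.082,): print((proj('top',[(x+c*u,y+s*u,.15)])-[285,170])*6.5,(proj('scene',[(x+c*u,y+s*u,.15)])-[270,130])*6)
print('jar',)
"; python3 go.py .450 -.248 .20 92 .450 -.248 .126 92
```

```text
[[527.37478727 357.85311439]] [[511.08364282 209.05221943]]
jar
t 22.23 p [ 0.5624 -0.2842  0.2288] yaw 91.9 F [-0.7  0.9 -0.5] w 0.0669 tilt -1.000
dx 0.1114 dy 0.0396 dz 0.0282 turn -0.1  rows>=1.9
dx 0.1120 dy 0.0389 dz 0.1022 turn -0.1  rows>=2.5
```

```bash
python3 -c "
from h import *
print(tri((357.8,164.8),(362.4,224.9)))
print(tri((270+522/6,130+220/6),(285+517/6.5,170+350/6.5)))
for n in('scene','top'): print(spotter.outline_of.__name__,[(np.round(r['point'],1),r['p'],np.argwhere(r['mask']).min(0),np.argwhere(r['mask']).max(0)) for r in spotter.outline_of('clamp_grip',n)])
"
```

```text
(array([ 0.44820956, -0.24066144,  0.15503548]), np.float64(0.016950025545402293))
(array([ 0.45487503, -0.24900047,  0.1432309 ]), np.float64(0.013082265061012913))
call [(array([353.8, 173.1]), 0.76, array([163, 329]), array([185, 371]))]
call [(array([358.7, 219.8]), 0.57, array([221, 330]), array([228, 370])), (array([251.3, 144.7]), 0.53, array([134, 238]), array([158, 259]))]
```

```bash
python3 -m inch '[{"jaw":60,"dx":0.111,"dy":0.038,"dz":0.0,"turn":0},{"jaw":60,"dx":0.111,"dy":0.038,"dz":0.02,"turn":0},{"jaw":60,"dx":0.111,"dy":0.038,"dz":0.03,"turn":0},{"jaw":60,"dx":0.111,"dy":0.038,"dz":0.03,"turn":0}]'; python3 -c "
from h import *
snap('scene','s13.png',(270,100,400,220),6)
snap('top','t8.png',(285,170,405,255),6.5)"; python3 go.py .450 -.246 .126 92
```

```text
t: 22.82
ee_pos: [0.4496, -0.2487, 0.1962]
tcp_rot: [-0.052, 3.137, 0.016]
contact_force: [0.3, 0.0, -0.1]
width: 0.0673
t 22.93 p [ 0.4512 -0.2495  0.1974] yaw 91.9 F [0.9 0.4 0.3] w 0.0670 tilt -1.000
dx 0.0016 dy 0.0029 dz 0.0714 turn -0.1  rows>=1.1
```

View pics/s13.png

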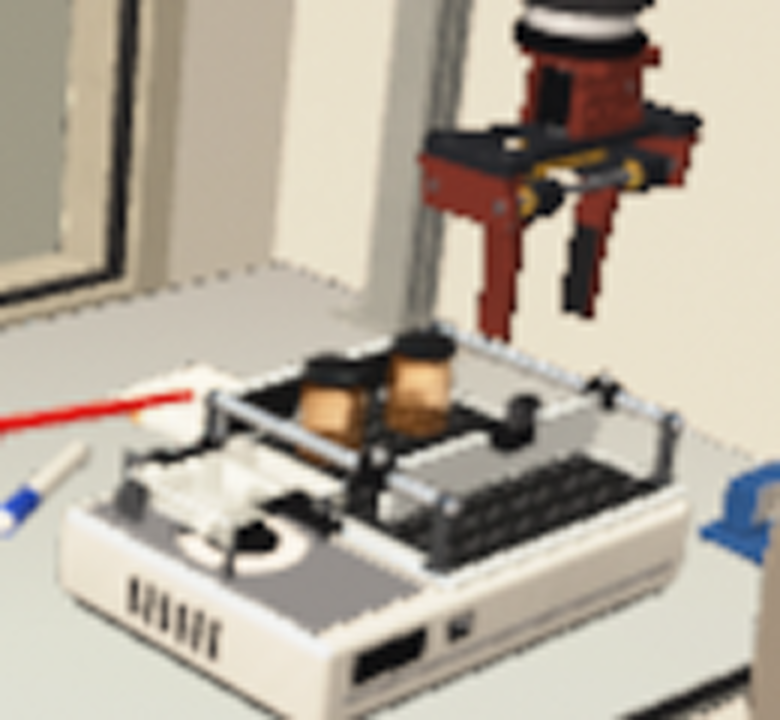

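View pics/t8.png

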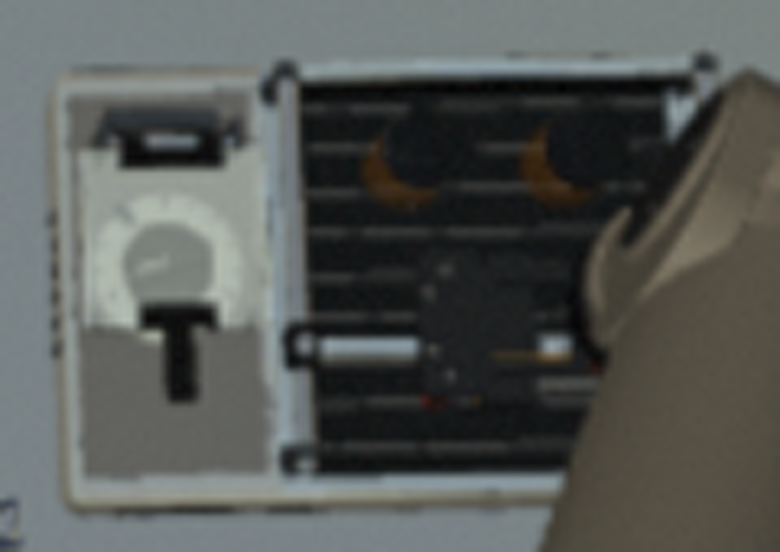

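The gripper is centred over the grip at (518,420), and the jar caps are at (428,150) and (590,150) in the top crop. I'll lower and pinch.

```bash
python3 -m inch '[{"jaw":60,"dx":0.002,"dy":0.003,"dz":0.04,"turn":0},{"jaw":60,"dx":0.002,"dy":0.003,"dz":0.06,"turn":0},{"jaw":60,"dx":0.002,"dy":0.003,"dz":0.071,"turn":0},{"jaw":60,"dx":0.002,"dy":0.003,"dz":0.071,"turn":0},{"jaw":160,"dx":0.002,"dy":0.003,"dz":0.071,"turn":0},{"jaw":180,"dx":0.002,"dy":0.003,"dz":0.071,"turn":0},{"jaw":190,"dx":0.002,"dy":0.003,"dz":0.071,"turn":0},{"jaw":190,"dx":0.002,"dy":0.003,"dz":0.071,"turn":0}]'; python3 go.py
```

```text
t: 23.92
ee_pos: [0.4497, -0.2459, 0.1267]
tcp_rot: [-0.052, 3.134, 0.014]
contact_force: [0.3, -0.4, -0.3]
width: 0.0305
t 23.93 p [ 0.4497 -0.2459  0.1267] yaw 91.9 F [ 0.3 -0.4 -0.3] w 0.0305 tilt -1.000
```

```bash
python3 -m inch '[{"jaw":195,"dx":0,"dy":0,"dz":0,"turn":0},{"jaw":200,"dx":0,"dy":0,"dz":0,"turn":0},{"jaw":205,"dx":0,"dy":0,"dz":0,"turn":0},{"jaw":205,"dx":0,"dy":0,"dz":0,"turn":0}]'; python3 go.py
```

```text
t: 24.42
ee_pos: [0.45, -0.2487, 0.1272]
tcp_rot: [-0.05, 3.133, 0.008]
contact_force: [0.8, -7.3, -1.2]
width: 0.0197
t 24.43 p [ 0.45   -0.2487  0.1272] yaw 91.8 F [ 0.8 -7.3 -1.2] w 0.0197 tilt -1.000
```

```bash
python3 -m inch '[{"jaw":205,"dx":-0.005,"dy":0,"dz":0,"turn":0},{"jaw":205,"dx":-0.01,"dy":0,"dz":0,"turn":0},{"jaw":205,"dx":-0.017,"dy":0,"dz":0,"turn":0},{"jaw":205,"dx":-0.024,"dy":0,"dz":0,"turn":0},{"jaw":205,"dx":-0.031,"dy":0,"dz":0,"turn":0},{"jaw":205,"dx":-0.038,"dy":0,"dz":0,"turn":0},{"jaw":205,"dx":-0.045,"dy":0,"dz":0,"turn":0},{"jaw":205,"dx":-0.05,"dy":0,"dz":0,"turn":0},{"jaw":205,"dx":-0.055,"dy":0,"dz":0,"turn":0},{"jaw":205,"dx":-0.06,"dy":0,"dz":0,"turn":0},{"jaw":205,"dx":-0.06,"dy":0,"dz":0,"turn":0}]'; python3 go.py; python3 -c "
from h import *
snap('scene','s14.png',(270,100,400,220),6)
snap('top','t9.png',(285,170,405,255),6.5)"
```

```text
t: 25.8
ee_pos: [0.5105, -0.2462, 0.1273]
tcp_rot: [-0.051, 3.132, 0.009]
contact_force: [1.1, 0.6, -10.5]
width: 0.0199
t 25.80 p [ 0.5105 -0.2462  0.1273] yaw 91.9 F [  1.1   0.6 -10.5] w 0.0199 tilt -1.000
```

View pics/s14.png

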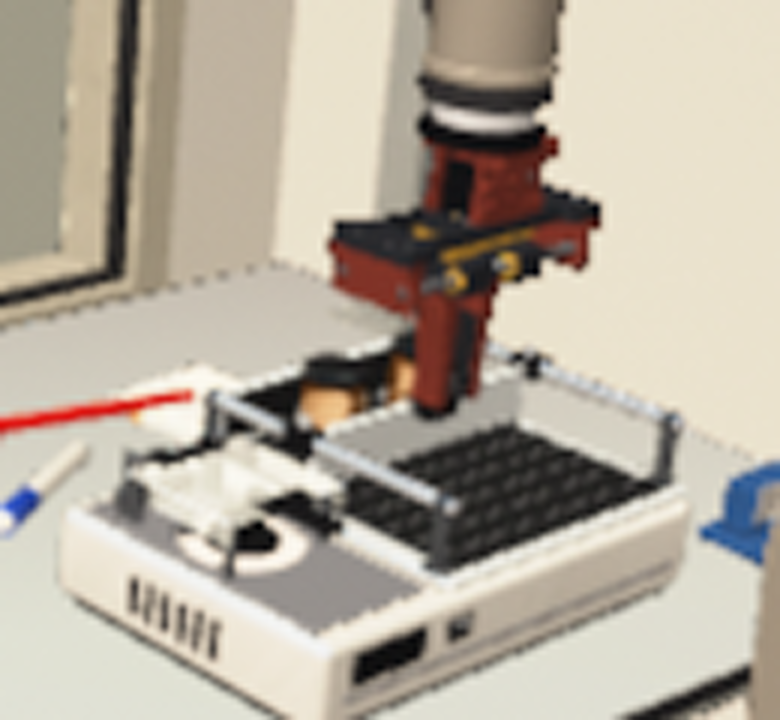

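View pics/t9.png

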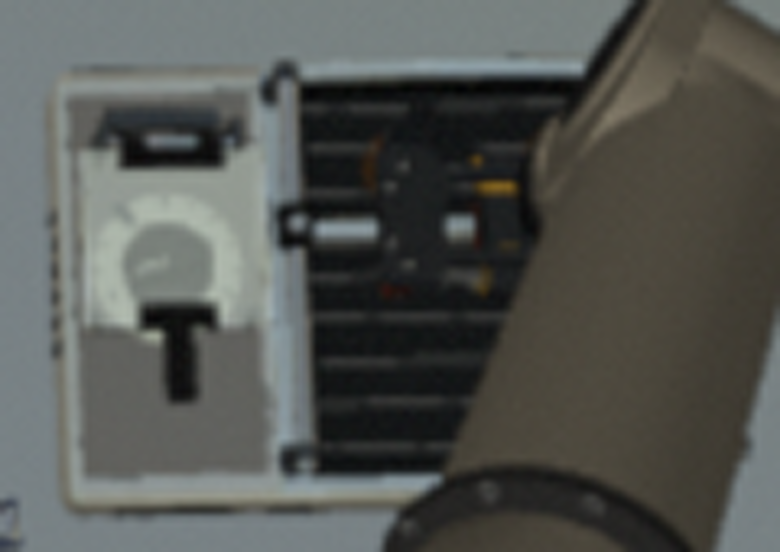

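The bar has moved to about 0.074, with its middle at row 230 in the top crop. Pushing on, slowly.

```bash
python3 -m inch '[{"jaw":205,"dx":-0.005,"dy":0,"dz":0,"turn":0},{"jaw":205,"dx":-0.01,"dy":0,"dz":0,"turn":0},{"jaw":205,"dx":-0.015,"dy":0,"dz":0,"turn":0},{"jaw":205,"dx":-0.02,"dy":0,"dz":0,"turn":0},{"jaw":205,"dx":-0.023,"dy":0,"dz":0,"turn":0},{"jaw":205,"dx":-0.023,"dy":0,"dz":0,"turn":0}]'; python3 go.py
```

```text
t: 26.65
ee_pos: [0.5339, -0.2452, 0.1273]
tcp_rot: [-0.051, 3.132, 0.008]
contact_force: [-0.8, 0.2, -9.0]
width: 0.0197
t 26.65 p [ 0.5339 -0.2452  0.1273] yaw 91.9 F [-0.8  0.2 -9. ] w 0.0197 tilt -1.000
```

```bash
python3 -m inch '[{"jaw":205,"dx":-0.002,"dy":0,"dz":0,"turn":0},{"jaw":205,"dx":-0.003,"dy":0,"dz":0,"turn":0},{"jaw":205,"dx":-0.003,"dy":0,"dz":0,"turn":0}]'; python3 go.py
```

```text
t: 27.02
ee_pos: [0.537, -0.2451, 0.1273]
tcp_rot: [-0.051, 3.132, 0.009]
contact_force: [-2.4, 1.1, -8.0]
width: 0.0198
t 27.02 p [ 0.537  -0.2451  0.1273] yaw 91.9 F [-2.4  1.1 -8. ] w 0.0198 tilt -1.000
```

```bash
python3 -m inch '[{"jaw":205,"dx":-0.002,"dy":0,"dz":0,"turn":0},{"jaw":205,"dx":-0.002,"dy":0,"dz":0,"turn":0},{"jaw":205,"dx":-0.002,"dy":0,"dz":0,"turn":0}]'; python3 go.py;  python3 -m inch '[{"jaw":205,"dx":-0.003,"dy":0,"dz":0,"turn":0},{"jaw":205,"dx":-0.003,"dy":0,"dz":0,"turn":0},{"jaw":205,"dx":-0.003,"dy":0,"dz":0,"turn":0}]'; python3 go.py
```

```text
t: 27.4
ee_pos: [0.5384, -0.2451, 0.1273]
tcp_rot: [-0.051, 3.133, 0.009]
contact_force: [-4.8, 1.0, -6.2]
width: 0.0198
t 27.40 p [ 0.5384 -0.2451  0.1273] yaw 91.9 F [-4.8  1.  -6.2] w 0.0198 tilt -1.000
t: 27.78
ee_pos: [0.5384, -0.245, 0.1273]
tcp_rot: [-0.049, 3.138, 0.012]
contact_force: [-12.2, 2.3, 1.1]
width: 0.0195
t 27.77 p [ 0.5384 -0.245   0.1273] yaw 91.8 F [-12.2   2.3   1.1] w 0.0195 tilt -1.000
```

```bash
python3 -m inch '[{"jaw":205,"dx":0,"dy":0,"dz":0,"turn":0},{"jaw":150,"dx":0,"dy":0,"dz":0,"turn":0},{"jaw":130,"dx":0,"dy":0,"dz":0,"turn":0},{"jaw":130,"dx":0,"dy":0,"dz":0,"turn":0},{"jaw":130,"dx":0,"dy":0,"dz":-0.03,"turn":0},{"jaw":130,"dx":0,"dy":0,"dz":-0.08,"turn":0},{"jaw":130,"dx":0.03,"dy":0.05,"dz":-0.12,"turn":0},{"jaw":130,"dx":0.1,"dy":0.25,"dz":-0.12,"turn":0},{"jaw":130,"dx":0.1,"dy":0.25,"dz":-0.12,"turn":0},{"jaw":130,"dx":0.1,"dy":0.25,"dz":-0.12,"turn":0},{"jaw":130,"dx":0.1,"dy":0.25,"dz":-0.12,"turn":0},{"jaw":130,"dx":0.1,"dy":0.25,"dz":-0.12,"turn":0}]'; python3 go.py; python3 -c "
from h import *
snap('scene','s15.png',(270,110,400,220),6)
snap('top','t10.png',(285,170,405,255),6.5)"
```

```text
t: 29.28
ee_pos: [0.4301, 0.0029, 0.2494]
tcp_rot: [-0.057, 3.136, 0.013]
contact_force: [0.1, -1.1, -0.7]
width: 0.043
t 29.27 p [0.4301 0.0029 0.2494] yaw 92.1 F [ 0.1 -1.1 -0.7] w 0.0430 tilt -1.000
```

View pics/s15.png

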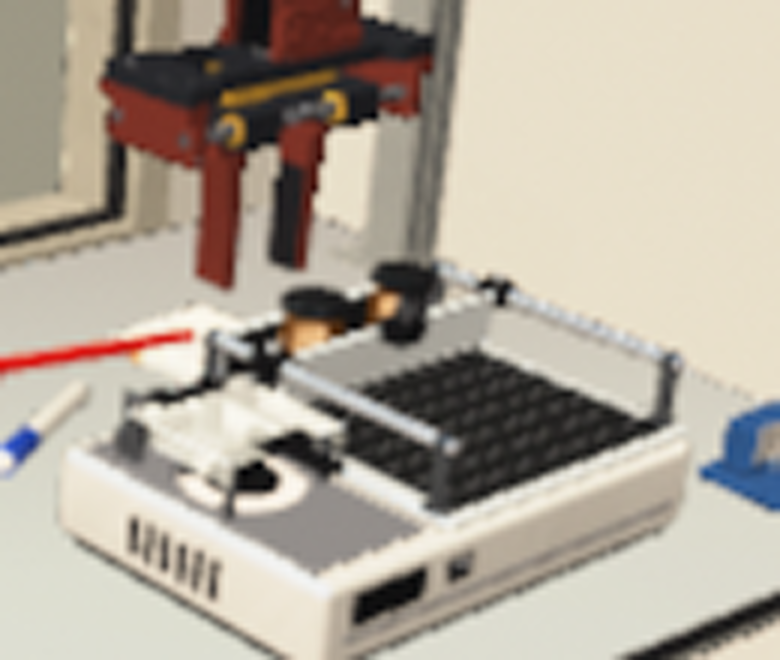

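View pics/t10.png

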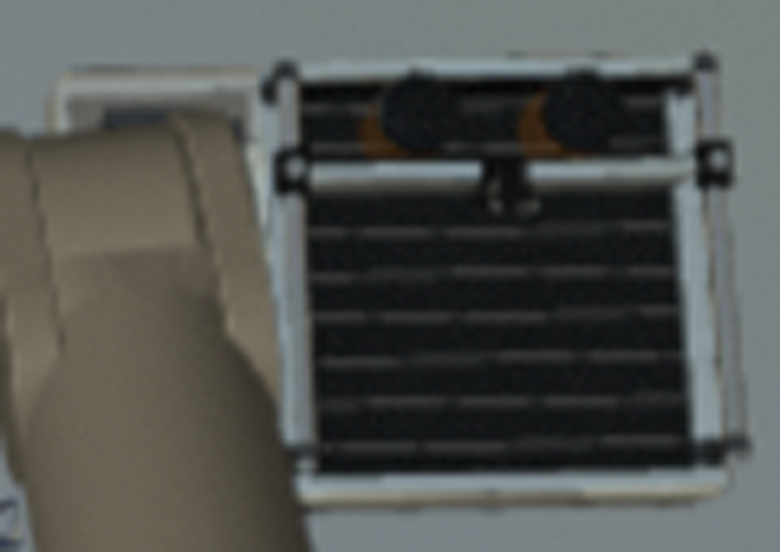

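Both jars sit between the bar (row about 173) and the rail (row about 71) and look upright. I'll check numbers and plan the cover.

```bash
python3 -c "
from h import *
x,y,a=.5371,-.2452,.0354
c,s=np.cos(a),np.sin(a)
def loc(p,z):
  w=onz('top',np.array(p)/6.5+[285,170],z)[:2]-[x,y]; return np.round([c*w[0]+s*w[1],-s*w[0]+c*w[1]],4)
print('bar',loc((400,175),.122)+[.085,0],loc((600,172),.122)+[.085,0]);print('jars',loc((420,112),.142),loc((582,112),.142))
print('tab',loc((182,370),.109),'hinge',loc((172,140),.112),'knob',loc((168,262),.077))
print('tab px', (proj('scene',[(.4533,-.0851,.109)])-[270,145])*6)
"
```

```text
bar [0.0998 0.0513] [ 0.1001 -0.0493]
jars [0.0428 0.0436] [ 0.0417 -0.0371]
tab [-0.0806  0.1631] hinge [0.0363 0.1638] knob [-0.0205  0.164 ]
tab px [[311.4950139 243.8101071]]
```

```bash
python3 go.py .4524 -.085 .17 92 .4524 -.085 .097 92
```

```text
t 29.38 p [4.308e-01 2.000e-04 2.492e-01] yaw 91.8 F [0.1 0.4 0.1] w 0.0431 tilt -1.000
dx -0.0185 dy -0.0864 dz 0.0787 turn -0.2  rows>=1.9
dx -0.0182 dy -0.0870 dz 0.1516 turn -0.2  rows>=2.8
```

```bash
python3 -m inch '[{"jaw":130,"dx":-0.018,"dy":-0.087,"dz":0.03,"turn":0},{"jaw":130,"dx":-0.018,"dy":-0.087,"dz":0.08,"turn":0},{"jaw":130,"dx":-0.018,"dy":-0.087,"dz":0.08,"turn":0},{"jaw":130,"dx":-0.018,"dy":-0.087,"dz":0.08,"turn":0}]'; python3 go.py .4524 -.085 .097 92; python3 -c "
from h import *
snap('scene','s16.png',(270,130,370,210),8)
s=telemetry.read_state();print((proj('scene',[s['ee_pos'],(.4524,-.085,.109)])-[270,130])*8)"
```

```text
t: 29.88
ee_pos: [0.4522, -0.0859, 0.1691]
tcp_rot: [-0.047, 3.137, 0.011]
contact_force: [0.2, 0.4, -0.4]
width: 0.0435
t 29.88 p [ 0.4522 -0.0859  0.1691] yaw 91.7 F [ 0.2  0.4 -0.4] w 0.0435 tilt -1.000
dx 0.0001 dy 0.0004 dz 0.0721 turn -0.3  rows>=1.2
[[429.57043514 316.92295535]
 [416.59865858 445.88762559]]
```

View pics/s16.png

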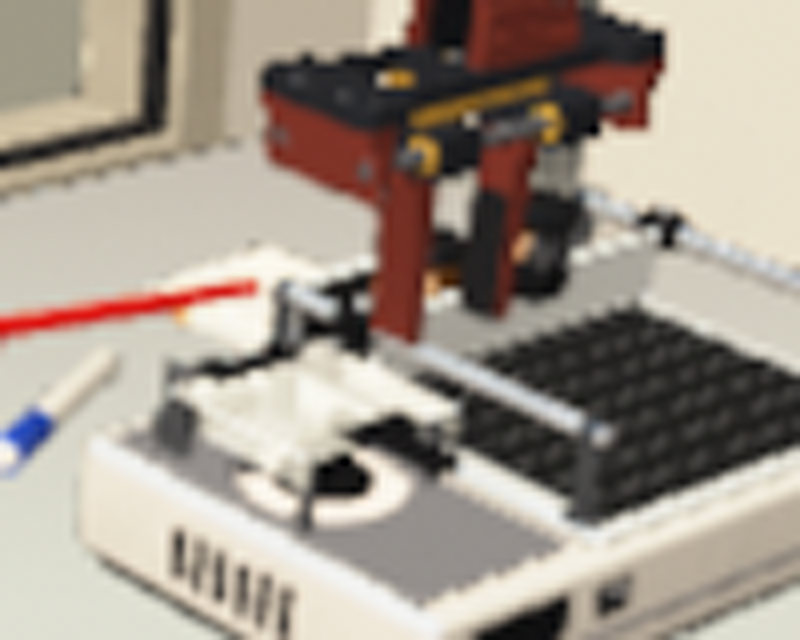

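The black tab at (410,442) is within 1 image pixel of the prediction (417,446). Lower and pinch.

```bash
python3 -m inch '[{"jaw":130,"dx":0,"dy":0,"dz":0.03,"turn":0},{"jaw":130,"dx":0,"dy":0,"dz":0.06,"turn":0},{"jaw":130,"dx":0,"dy":0,"dz":0.072,"turn":0},{"jaw":130,"dx":0,"dy":0,"dz":0.072,"turn":0},{"jaw":190,"dx":0,"dy":0,"dz":0.072,"turn":0},{"jaw":205,"dx":0,"dy":0,"dz":0.072,"turn":0},{"jaw":215,"dx":0,"dy":0,"dz":0.072,"turn":0},{"jaw":220,"dx":0,"dy":0,"dz":0.072,"turn":0},{"jaw":220,"dx":0,"dy":0,"dz":0.072,"turn":0}]'; python3 go.py;python3 -c "
from h import *
snap('scene','s17.png',(270,130,370,210),8)"
```

```text
t: 31.05
ee_pos: [0.4537, -0.0835, 0.0983]
tcp_rot: [-0.051, 3.134, 0.014]
contact_force: [-0.3, 4.4, 5.4]
width: 0.0156
t 31.05 p [ 0.4537 -0.0835  0.0983] yaw 91.9 F [-0.3  4.4  5.4] w 0.0156 tilt -1.000
```

View pics/s17.png

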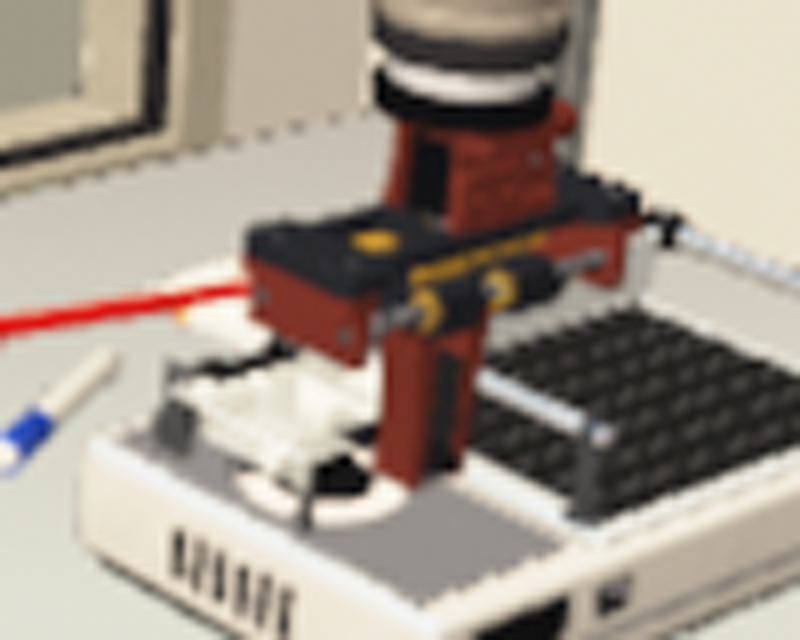

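```bash
python3 -m inch '[{"jaw":220,"dx":-0.001,"dy":0,"dz":-0.012,"turn":0},{"jaw":220,"dx":-0.002,"dy":0,"dz":-0.023,"turn":0},{"jaw":220,"dx":-0.005,"dy":0,"dz":-0.034,"turn":0},{"jaw":220,"dx":-0.008,"dy":0,"dz":-0.045,"turn":0},{"jaw":220,"dx":-0.013,"dy":0,"dz":-0.056,"turn":0},{"jaw":220,"dx":-0.019,"dy":0,"dz":-0.066,"turn":0},{"jaw":220,"dx":-0.019,"dy":0,"dz":-0.066,"turn":0}]'; python3 go.py;python3 -c "
from h import *
snap('scene','s18.png',(270,110,370,210),6)"
```

```text
t: 31.98
ee_pos: [0.4728, -0.0828, 0.1654]
tcp_rot: [-0.052, 3.134, 0.016]
contact_force: [0.5, 5.5, -2.1]
width: 0.0154
t 31.98 p [ 0.4728 -0.0828  0.1654] yaw 91.9 F [ 0.5  5.5 -2.1] w 0.0154 tilt -1.000
```

View pics/s18.png

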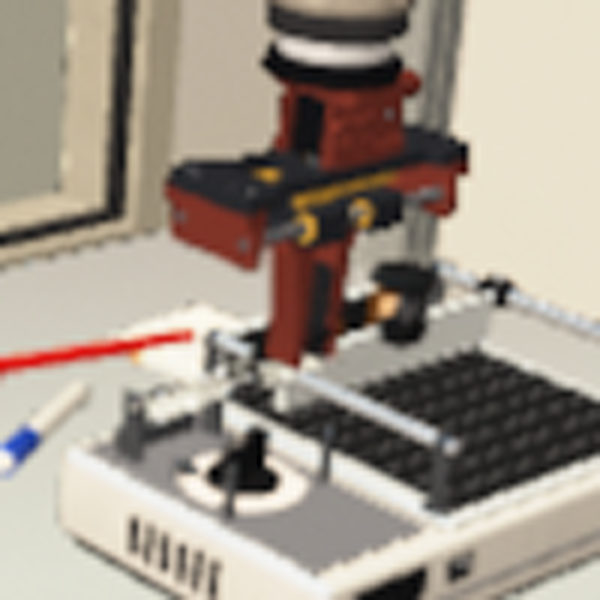

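The cover is lifting with the tab and the forces are small. Continuing the arc.

```bash
python3 -m inch '[{"jaw":220,"dx":-0.007,"dy":0,"dz":-0.009,"turn":0},{"jaw":220,"dx":-0.014,"dy":0,"dz":-0.018,"turn":0},{"jaw":220,"dx":-0.023,"dy":0,"dz":-0.026,"turn":0},{"jaw":220,"dx":-0.032,"dy":0,"dz":-0.033,"turn":0},{"jaw":220,"dx":-0.042,"dy":0,"dz":-0.039,"turn":0},{"jaw":220,"dx":-0.053,"dy":0,"dz":-0.044,"turn":0},{"jaw":220,"dx":-0.064,"dy":0,"dz":-0.048,"turn":0},{"jaw":220,"dx":-0.075,"dy":0,"dz":-0.051,"turn":0},{"jaw":220,"dx":-0.075,"dy":0,"dz":-0.051,"turn":0}]'; python3 go.py;python3 -c "
from h import *
snap('scene','s19.png',(270,90,370,210),5)"
```

```text
t: 33.15
ee_pos: [0.5473, -0.0797, 0.2169]
tcp_rot: [-0.053, 3.136, 0.017]
contact_force: [-0.8, 5.9, -3.1]
width: 0.0158
t 33.15 p [ 0.5473 -0.0797  0.2169] yaw 91.9 F [-0.8  5.9 -3.1] w 0.0158 tilt -1.000
```

View pics/s19.png

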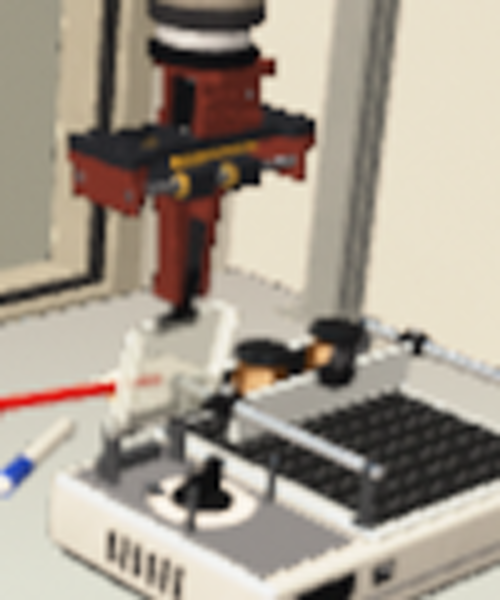

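```bash
python3 -m inch '[{"jaw":220,"dx":-0.012,"dy":0,"dz":-0.002,"turn":0},{"jaw":220,"dx":-0.023,"dy":0,"dz":-0.002,"turn":0},{"jaw":220,"dx":-0.032,"dy":0,"dz":-0.002,"turn":0},{"jaw":220,"dx":-0.04,"dy":0,"dz":-0.001,"turn":0},{"jaw":220,"dx":-0.048,"dy":0,"dz":0.001,"turn":0},{"jaw":220,"dx":-0.055,"dy":0,"dz":0.002,"turn":0},{"jaw":220,"dx":-0.055,"dy":0,"dz":0.002,"turn":0}]'; python3 go.py;python3 -c "
from h import *
snap('scene','s20.png',(250,90,350,210),5)"
```

```text
t: 34.08
ee_pos: [0.6035, -0.0774, 0.216]
tcp_rot: [-0.053, 3.134, 0.018]
contact_force: [-0.8, 5.0, 1.7]
width: 0.0157
t 34.08 p [ 0.6035 -0.0774  0.216 ] yaw 91.9 F [-0.8  5.   1.7] w 0.0157 tilt -1.000
```

View pics/s20.png

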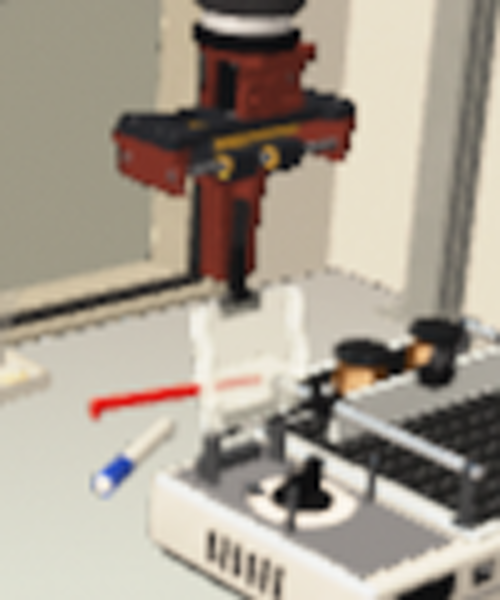

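The cover leans back past upright, with the tab at (238,298). Release and rise.

```bash
python3 -m inch '[{"jaw":190,"dx":0,"dy":0,"dz":0,"turn":0},{"jaw":140,"dx":0,"dy":0,"dz":0,"turn":0},{"jaw":130,"dx":0,"dy":0,"dz":0,"turn":0},{"jaw":130,"dx":0,"dy":0,"dz":-0.03,"turn":0},{"jaw":130,"dx":0,"dy":0,"dz":-0.08,"turn":0},{"jaw":130,"dx":0.06,"dy":0.05,"dz":-0.1,"turn":0},{"jaw":130,"dx":0.12,"dy":0.1,"dz":-0.1,"turn":0},{"jaw":130,"dx":0.16,"dy":0.25,"dz":-0.1,"turn":0},{"jaw":130,"dx":0.16,"dy":0.25,"dz":-0.1,"turn":0},{"jaw":130,"dx":0.16,"dy":0.25,"dz":-0.1,"turn":0}]'; python3 go.py;python3 -c "
from h import *
snap('scene','s21.png',(270,130,350,210),8)
snap('top','t11.png',(290,180,340,230),12)
for t in ['knob_grip','knob_pointer','index_tip','cover_tab','cover_hinge']:
    for n in('scene','top'):
        print(t,n,[(np.round(r['point'],1).tolist(),round(r['p'],2)) for r in spotter.tip_of(t,n)][:6])
"
```

```text
t: 35.38
ee_pos: [0.4333, 0.1673, 0.3182]
tcp_rot: [-0.052, 3.132, 0.019]
contact_force: [0.5, -0.1, -0.1]
width: 0.0435
t 35.38 p [0.4333 0.1673 0.3182] yaw 91.9 F [ 0.5 -0.1 -0.1] w 0.0435 tilt -1.000
knob_grip scene [([311.3, 181.7], 0.47)]
knob_grip top [([309.9, 212.9], 0.52)]
knob_pointer scene [([305.2, 194.9], 0.39)]
knob_pointer top [([301.1, 215.5], 0.68)]
index_tip scene []
index_tip top []
cover_tab scene [([293.5, 140.8], 0.96)]
cover_tab top [([315.4, 169.6], 0.87)]
cover_hinge scene [([298.0, 174.0], 0.82), ([320.6, 158.0], 0.31), ([278.4, 177.0], 0.29)]
cover_hinge top [([310.4, 192.1], 0.97)]
```

View pics/s21.png

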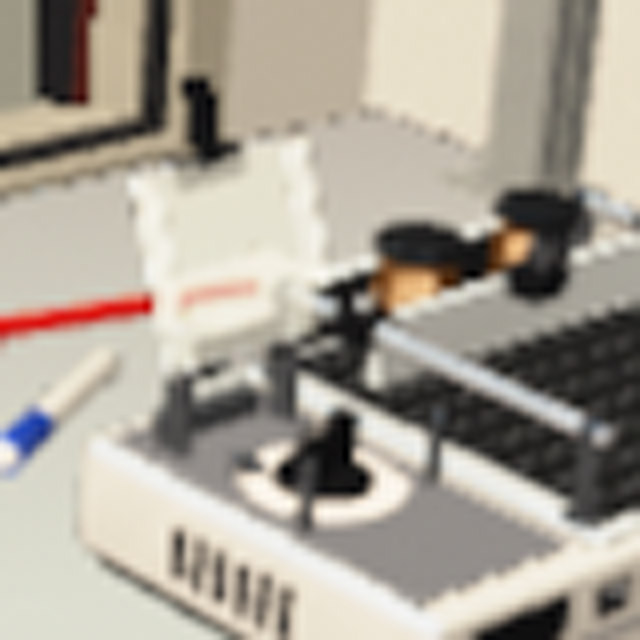

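View pics/t11.png

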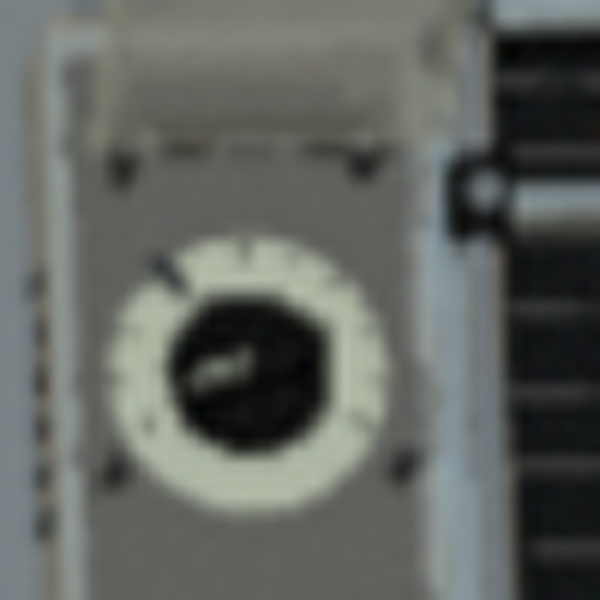

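```bash
python3 -c "
from h import *
x,y,a=.5371,-.2452,.0354
c,s=np.cos(a),np.sin(a)
def loc(p,z):
  w=onz('top',np.array(p)/12+[290,180],z)[:2]-[x,y]; return np.array([c*w[0]+s*w[1],-s*w[0]+c*w[1]])
C=loc((249,376),.071); K=loc((248,372),.077); I=loc((168,272),.073)
print('centre',C,K,'index',I-C,np.degrees(np.arctan2(*(I-C)[::-1])))
d=loc((193,381),.077)-loc((248,358),.077); print('pointer dir',np.degrees(np.arctan2(d[1],d[0])))
for p in [(148,425),(362,422),(115,470),(405,465),(245,250)]:
  v=loc(p,.071)-C; print(p,v*1000,np.degrees(np.arctan2(v[1],v[0])))
W=lambda u,v,z:(x+c*u-s*v,y+s*u+c*v,z)
print('world C',W(*C,.07), (proj('scene',[W(*C,.07),W(*C,.102),W(*(C+[-.027,.04]),.07)])-[270,130])*8)
# cover angle from tab
t=tri((293.5,140.8),(315.4,169.6));print('tab',t)
"
python3 -c "
import cv2;im=cv2.imread('pics/t11.png');cv2.imwrite('pics/t12.png',im)
from h import *
snap('scene','s22.png',(290,170,330,205),18)"
```

```text
centre [-0.0230365   0.16370922] [-0.02288163  0.16468287] index [0.02946236 0.02180817] 36.50901361760573
pointer dir 112.0057199486285
(148, 425) [-13.47842013  28.72012393] 115.14077313655739
(362, 422) [-13.38529362 -31.02605672] -113.33638361951051
(115, 470) [-26.02172602  38.35518198] 124.15457530093832
(405, 465) [-25.63323428 -42.48016454] -121.10747624144554
(245, 250) [35.8312998  -0.26822829] -0.4289004816182454
world C (np.float64(0.5082838398333348), np.float64(-0.08240867076186606), 0.07) [[318.52017518 479.86884433]
 [324.14823197 415.90549656]
 [295.80149796 525.28709333]]
tab (array([ 0.61213942, -0.07929566,  0.22720843]), np.float64(0.001273018895852672))
```

View pics/s22.png

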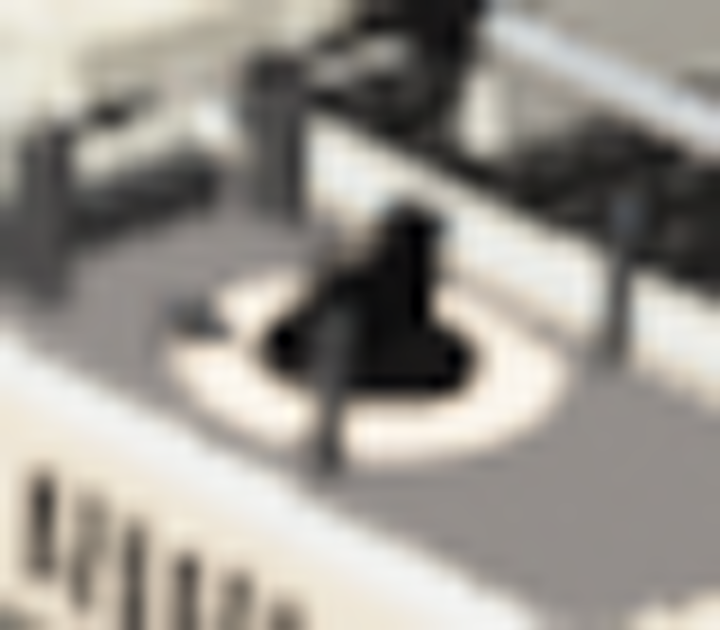

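```bash
cat > sh.py <<'E'
# local shaker targets relative to knob (mm), poker=right finger, z -> world args
import sys
from h import *
x,y,a=.5371,-.2452,.0354
c,s=np.cos(a),np.sin(a)
args=[]
v=[float(t) for t in sys.argv[1:]]
for i in range(0,len(v),3):
    u=-.023+v[i]/1000; w=.164+(v[i+1]+50.75)/1000
    args+=[x+c*u-s*w,y+s*u+c*w,v[i+2],92.03]
import subprocess
subprocess.run(['python3','go.py']+[str(t) for t in args])
E
python3 sh.py -38 12 .2 -38 12 .088
```

```text
t 36.02 p [0.4344 0.1653 0.3176] yaw 91.9 F [ 0.8 -0.4  0.5] w 0.0430 tilt -1.000
dx -0.0267 dy -0.1884 dz 0.1157 turn -0.2  rows>=3.6
dx -0.0259 dy -0.1897 dz 0.2277 turn -0.2  rows>=4.8
```

```bash
python3 -m inch '[{"jaw":0,"dx":-0.026,"dy":-0.189,"dz":0.08,"turn":0},{"jaw":0,"dx":-0.026,"dy":-0.189,"dz":0.08,"turn":0},{"jaw":0,"dx":-0.026,"dy":-0.189,"dz":0.1,"turn":0},{"jaw":0,"dx":-0.026,"dy":-0.189,"dz":0.13,"turn":0},{"jaw":0,"dx":-0.026,"dy":-0.189,"dz":0.17,"turn":0},{"jaw":0,"dx":-0.026,"dy":-0.189,"dz":0.195,"turn":0},{"jaw":0,"dx":-0.026,"dy":-0.189,"dz":0.195,"turn":0}]'; python3 sh.py -38 12 .088;python3 -c "
from h import *
snap('scene','s23.png',(260,110,360,210),6)"
```

```text
t: 36.9
ee_pos: [0.4667, -0.0208, 0.1194]
tcp_rot: [-0.051, 3.138, 0.017]
contact_force: [0.7, 0.8, 0.4]
width: 0.0881
t 36.90 p [ 0.4667 -0.0208  0.1194] yaw 91.8 F [0.7 0.8 0.4] w 0.0881 tilt -1.000
dx -0.0013 dy -0.0003 dz 0.0314 turn -0.2  rows>=0.5
```

View pics/s23.png

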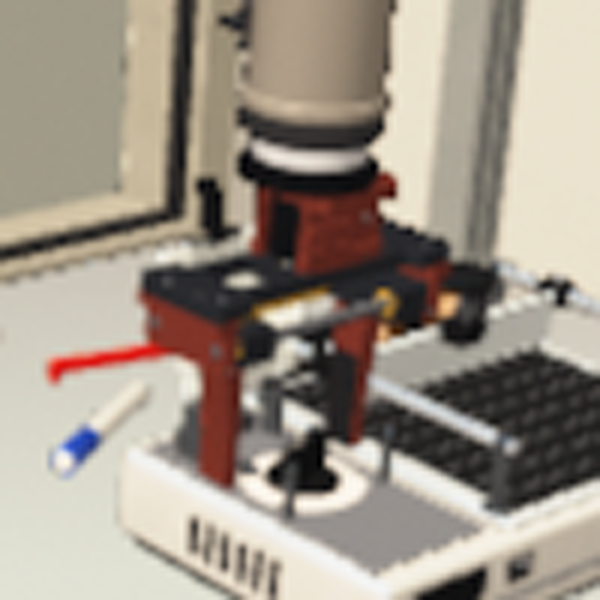

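```bash
python3 -m inch '[{"jaw":0,"dx":-0.001,"dy":0,"dz":0.02,"turn":0},{"jaw":0,"dx":-0.001,"dy":0,"dz":0.031,"turn":0},{"jaw":0,"dx":-0.001,"dy":0,"dz":0.031,"turn":0},{"jaw":0,"dx":-0.007,"dy":0,"dz":0.031,"turn":0},{"jaw":0,"dx":-0.013,"dy":0,"dz":0.031,"turn":0},{"jaw":0,"dx":-0.018,"dy":0,"dz":0.031,"turn":0},{"jaw":0,"dx":-0.023,"dy":0,"dz":0.031,"turn":0},{"jaw":0,"dx":-0.023,"dy":0,"dz":0.031,"turn":0}]'; python3 sh.py -13 18 .088;python3 -c "
from h import *
snap('scene','s24.png',(280,150,340,210),10)"
```

```text
t: 37.95
ee_pos: [0.4904, -0.0192, 0.0894]
tcp_rot: [-0.051, 3.137, 0.018]
contact_force: [-2.9, 1.7, -0.6]
width: 0.0878
t 37.95 p [ 0.4904 -0.0192  0.0894] yaw 91.9 F [-2.9  1.7 -0.6] w 0.0878 tilt -1.000
dx -0.0027 dy 0.0052 dz 0.0015 turn -0.2  rows>=0.1
```

View pics/s24.png

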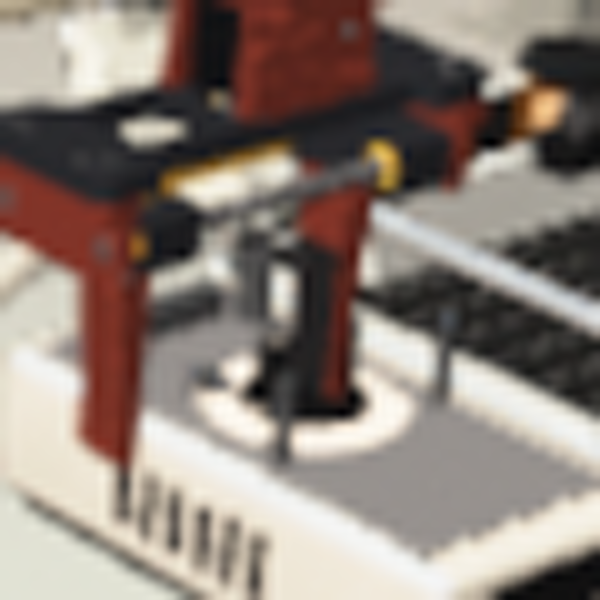

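The finger is pushing on the bar (about 3 N). The bar is hidden behind the finger at (320,360). Continuing round.

```bash
python3 -m inch '[{"jaw":0,"dx":-0.001,"dy":0.004,"dz":0.001,"turn":0},{"jaw":0,"dx":-0.003,"dy":0.005,"dz":0.001,"turn":0},{"jaw":0,"dx":-0.005,"dy":0.005,"dz":0.001,"turn":0},{"jaw":0,"dx":-0.006,"dy":0.005,"dz":0.001,"turn":0},{"jaw":0,"dx":-0.006,"dy":0.005,"dz":0.001,"turn":0}]'; python3 sh.py -10 18 .088;  python3 -m inch '[{"jaw":0,"dx":0.02,"dy":0.0,"dz":0,"turn":0},{"jaw":0,"dx":0.03,"dy":0.0,"dz":-0.03,"turn":0},{"jaw":0,"dx":0.03,"dy":0.1,"dz":-0.1,"turn":0},{"jaw":0,"dx":0.03,"dy":0.2,"dz":-0.1,"turn":0},{"jaw":0,"dx":0.03,"dy":0.2,"dz":-0.1,"turn":0},{"jaw":0,"dx":0.03,"dy":0.2,"dz":-0.1,"turn":0}]';python3 -c "
from h import *
snap('scene','s25.png',(280,150,340,210),10)
snap('top','t13.png',(290,180,340,230),12)"
```

```text
t: 38.62
ee_pos: [0.4963, -0.014, 0.0884]
tcp_rot: [-0.051, 3.136, 0.018]
contact_force: [-3.3, -0.5, -2.1]
width: 0.0882
t 38.62 p [ 0.4963 -0.014   0.0884] yaw 91.9 F [-3.3 -0.5 -2.1] w 0.0882 tilt -1.000
dx 0.0004 dy 0.0002 dz 0.0004 turn -0.2  rows>=0.0
t: 39.38
ee_pos: [0.4605, 0.1889, 0.1925]
tcp_rot: [-0.06, 3.131, 0.023]
contact_force: [-0.7, -0.6, 0.2]
width: 0.0878
```

View pics/t13.png

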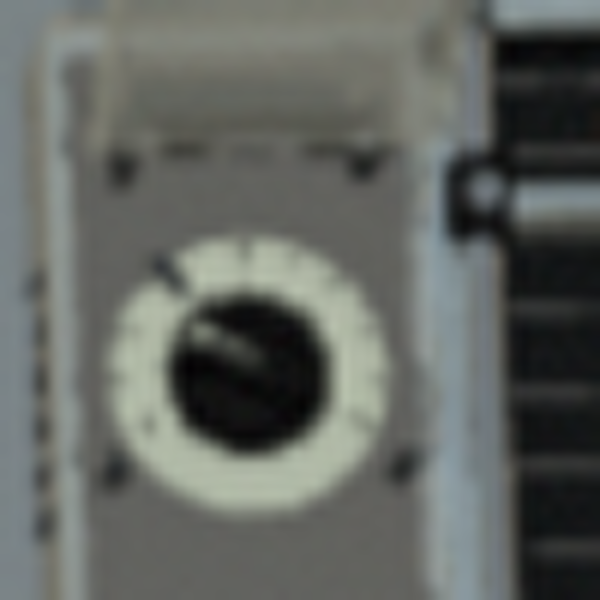

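View pics/s25.png

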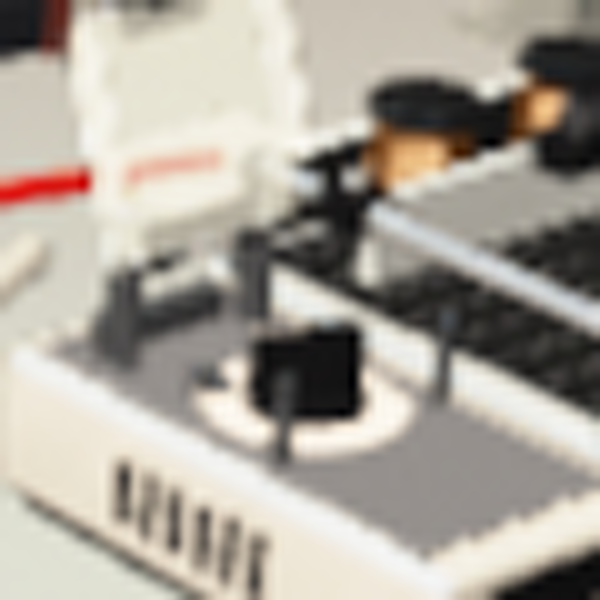

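The pointer line now runs from (258,360) to (195,325), about 299° clockwise from image-up. The index at (168,272) is at about 322°, so about 23° is left, matching my geometry. Going back for the rest.

```bash
python3 sh.py -32 18 .10 -30 18 .088
```

```text
t 39.48 p [0.4605 0.1886 0.1921] yaw 92.2 F [ 0.2 -0.1  0.5] w 0.0878 tilt -1.000
dx -0.0046 dy -0.2048 dz 0.0891 turn 0.2  rows>=3.6
dx -0.0064 dy -0.2050 dz 0.1011 turn 0.2  rows>=3.7
```

```bash
python3 -m inch '[{"jaw":0,"dx":0.01,"dy":-0.205,"dz":0.0,"turn":0},{"jaw":0,"dx":0.01,"dy":-0.205,"dz":0.02,"turn":0},{"jaw":0,"dx":0.005,"dy":-0.205,"dz":0.04,"turn":0},{"jaw":0,"dx":0,"dy":-0.205,"dz":0.06,"turn":0},{"jaw":0,"dx":-0.005,"dy":-0.205,"dz":0.09,"turn":0},{"jaw":0,"dx":-0.006,"dy":-0.205,"dz":0.104,"turn":0},{"jaw":0,"dx":-0.006,"dy":-0.205,"dz":0.104,"turn":0}]'; python3 sh.py -12 18 .088 -6 17.6 .088
```

```text
t: 40.35
ee_pos: [0.4751, -0.015, 0.0847]
tcp_rot: [-0.061, 3.133, 0.022]
contact_force: [-0.4, 0.9, 0.2]
width: 0.0878
t 40.35 p [ 0.4751 -0.015   0.0847] yaw 92.2 F [-0.4  0.9  0.2] w 0.0878 tilt -1.000
dx -0.0189 dy 0.0005 dz -0.0032 turn 0.2  rows>=0.3
dx -0.0249 dy 0.0000 dz -0.0031 turn 0.2  rows>=0.4
```

```bash
python3 -m inch '[{"jaw":0,"dx":-0.008,"dy":0.001,"dz":-0.003,"turn":0},{"jaw":0,"dx":-0.014,"dy":0.001,"dz":-0.003,"turn":0},{"jaw":0,"dx":-0.019,"dy":0.001,"dz":-0.003,"turn":0},{"jaw":0,"dx":-0.022,"dy":0.001,"dz":-0.003,"turn":0},{"jaw":0,"dx":-0.025,"dy":0,"dz":-0.003,"turn":0},{"jaw":0,"dx":-0.025,"dy":0,"dz":-0.003,"turn":0}]'; python3 sh.py -6 17.6 .088;  python3 -m inch '[{"jaw":0,"dx":0.02,"dy":0.0,"dz":0,"turn":0},{"jaw":0,"dx":0.03,"dy":0.0,"dz":-0.03,"turn":0},{"jaw":0,"dx":0.03,"dy":0.1,"dz":-0.1,"turn":0},{"jaw":0,"dx":0.03,"dy":0.2,"dz":-0.1,"turn":0},{"jaw":0,"dx":0.03,"dy":0.2,"dz":-0.1,"turn":0},{"jaw":0,"dx":0.03,"dy":0.2,"dz":-0.1,"turn":0}]';python3 -c "
from h import *
snap('scene','s26.png',(280,150,340,210),10)
snap('top','t14.png',(290,180,340,230),12)"
```

```text
t: 41.1
ee_pos: [0.4999, -0.0135, 0.0878]
tcp_rot: [-0.062, 3.133, 0.023]
contact_force: [-1.7, 2.9, 2.3]
width: 0.088
t 41.10 p [ 0.4999 -0.0135  0.0878] yaw 92.3 F [-1.7  2.9  2.3] w 0.0880 tilt -1.000
dx 0.0001 dy -0.0005 dz -0.0002 turn 0.2  rows>=0.0
t: 41.85
ee_pos: [0.4617, 0.1875, 0.1916]
tcp_rot: [-0.068, 3.13, 0.026]
contact_force: [-0.5, -0.2, -0.9]
width: 0.088
```

View pics/t14.png

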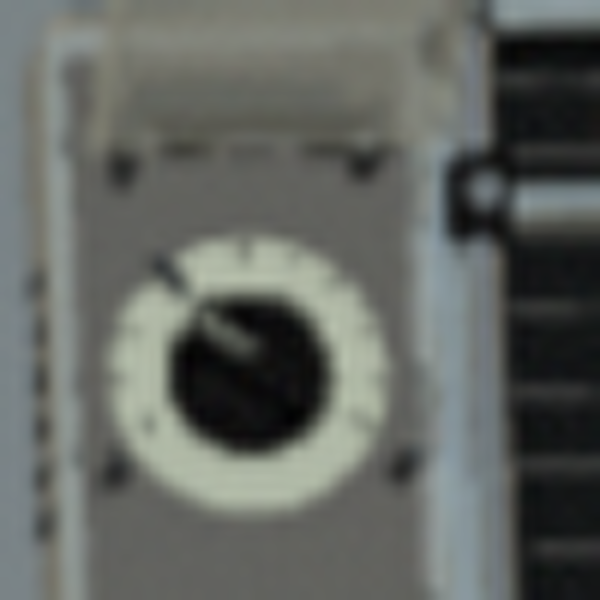

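View pics/s26.png

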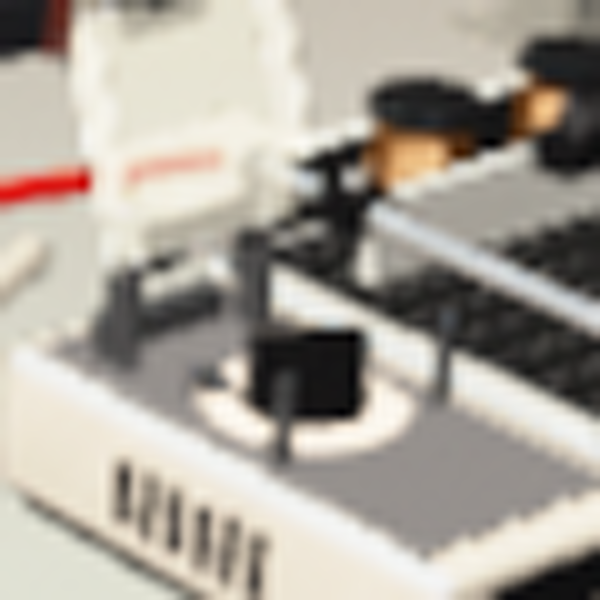

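```bash
python3 - <<'E'
from h import *
np.set_printoptions(linewidth=200)
ims=np.mean([camera('top').astype(float) for _ in range(4)],0)
g=ims.mean(2); print(g[202:220,300:322].round().astype(int))
x,y,a=.5371,-.2452,.0354
c,s=np.cos(a),np.sin(a)
W=lambda u,v,z:(x+c*u-s*v,y+s*u+c*v,z)
for b in (36,42,48,54,60):
    e=np.array([np.cos(np.radians(b)),np.sin(np.radians(b))])/1000
    pts=[W(-.023+e[0]*r,.164+e[1]*r,z) for r,z in((0,.102),(10,.102),(21,.102),(14,.077),(24,.077))]
    print(b,proj('top',pts).round(1).tolist())
E
```

```text
[[ 96  95  85  62  90 146 175 177 176 173 167 175 176 172 167 172 166 146 111  97  96  96]
 [ 96 103 115 107  74 117 172 174 174 174 173 174 174 172 174 176 169 147 130 120  98  95]
 [107 136 159 154 120 120 144 127 121 109 108 110 114 124 153 173 173 164 163 151 110  95]
 [130 165 176 173 163 146 104  68  52  32  30  35  42  57  97 140 172 175 174 164 127  99]
 [150 173 176 175 167 133  82  96  52  23  10  14  15  20  40  85 141 174 176 172 153 119]
 [145 159 174 169 137  85  50  81  84  71  32  17  13  14  16  43 109 171 175 168 148 128]
 [162 167 174 159  89  37  17  39  64  76  74  45  18  14  16  24  75 141 174 173 164 148]
 [174 175 175 155  58  14   8  13  26  46  54  35  17  15  15  15  41 110 173 175 174 160]
 [173 176 176 155  50  12  13  10  13  16  21  20  19  16  15  14  29 100 172 176 174 163]
 [158 174 175 155  51  12  17  18  14   7  12  17  18  19  18  13  23  86 157 174 168 146]
 [166 175 176 154  54  13  17  18  19  16  12   9  12  17  19  16  32  98 166 176 172 153]
 [173 175 174 159  86  26  16  18  20  18  19  14  11  10  14  16  39 108 172 174 174 162]
 [173 16
[... 258 characters left out ...]
2 115]
 [106 155 173 176 176 172 161 144 108  66  58  54  71 109 150 162 174 176 176 169 140 104]
 [ 74 117 155 174 176 175 175 172 161 152 151 151 153 161 174 175 176 175 170 150 112  94]
 [ 61  97 125 156 173 175 176 176 174 174 175 175 175 175 175 175 175 168 143 116  98  90]]
36 [[311.8, 209.8], [309.9, 207.4], [307.8, 204.8], [308.3, 207.7], [306.4, 205.4]]
42 [[311.8, 209.8], [309.6, 207.6], [307.3, 205.2], [308.0, 208.0], [305.9, 205.8]]
48 [[311.8, 209.8], [309.4, 207.8], [306.9, 205.6], [307.7, 208.3], [305.4, 206.4]]
54 [[311.8, 209.8], [309.2, 208.1], [306.5, 206.2], [307.4, 208.6], [304.9, 206.9]]
60 [[311.8, 209.8], [309.1, 208.3], [306.1, 206.7], [307.2, 209.0], [304.5, 207.6]]
```

```bash
cat > ang.py <<'E'
from h import *
def fit(g,guess):
    # g gray full-coords patch dict; pixels rows/cols inside disc
    R0,C0=200,298
    yy,xx=np.mgrid[200:224,298:324]
    m=(((xx-309.9)/5.3)**2+((yy-210.6)/5.3)**2)<1
    P=np.c_[xx[m],yy[m]].astype(float); v=g[m]
    def model(q):
        x0,y0,th,L,sg,A,B=q
        d=np.array([np.sin(th),-np.cos(th)]) # cw from up
        r=(P-[x0,y0]); t=r@d; n=r@np.array([d[1],-d[0]])
        over=np.maximum(np.abs(t)-abs(L)/2,0)
        return B+A*np.exp(-(n**2)/(2*sg**2))*np.exp(-(over**2)/(2*.6**2))
    best=None
    for th0 in guess:
        s=least_squares(lambda q:model(q)-v,[308.7,208,np.radians(th0),4,.8,60,16],loss='soft_l1',f_scale=5)
        if best is None or s.cost<best.cost: best=s
    q=best.x; return np.degrees(q[2])%360,q.round(2),best.cost
if __name__=='__main__':
    for f in('t11.png','t13.png','t14.png'):
        im=cv2.imread('pics/'+f).astype(float).mean(2)
        sm=cv2.resize(im,(50,50),interpolation=cv2.INTER_AREA)
        g=sm[20:44,8:34]; print(f,fit(g,[250,280,300,320,335]))
    im=np.mean([camera('top').astype(float) for _ in range(3)],0).mean(2)
    print(fit(im[200:224,298:324],[300,320]))
    x,y,a=.5371,-.2452,.0354
    c,s=np.cos(a),np.sin(a)
    for b in (115,112,60,50,36.5):
        e=np.array([np.cos(np.radians(b)),np.sin(np.radians(b))])*.02
        for z in (.071,.102):
            p=proj('top',[(x+c*u-s*w,y+s*u+c*w,z) for u,w in((-.023,.164),(-.023+e[0],.164+e[1]))]);d=p[1]-p[0];print(b,z,np.degrees(np.arctan2(d[0],-d[1]))%360)
E
python3 ang.py
```

```text
t11.png (np.float64(251.27786509867778), array([307.91, 210.33,   4.39,   4.22,   0.86,  69.27,  14.44]), np.float64(609.8132885757499))
t13.png (np.float64(291.2728070295309), array([307.99, 208.05,   5.08,   4.9 ,   0.82,  56.8 ,  14.81]), np.float64(762.0680785493694))
t14.png (np.float64(301.64702043642393), array([308.69, 207.6 ,   5.26,  -3.46,   0.82,  66.48,  14.79]), np.float64(417.6906201794445))
(np.float64(300.6695567951524), array([308.68, 207.59,   5.25,   3.44,   0.78,  69.27,  14.95]), np.float64(417.39806258273563))
115 0.071 244.26289497533395
115 0.102 244.27311916119012
112 0.071 247.29817991971368
112 0.102 247.30809107606126
60 0.071 298.6297533672233
60 0.102 298.60498948561343
50 0.071 308.3457329976929
50 0.102 308.3137102616833
36.5 0.071 321.50051582915603
36.5 0.102 321.46185502463715
```

```bash
cat > ang2.py <<'E'
from h import *
np.set_printoptions(linewidth=200,precision=2,suppress=True)
G=[]
for f in('t11.png','t13.png','t14.png'):
    im=cv2.imread('pics/'+f).astype(float).mean(2)
    G.append(cv2.resize(im,(50,50),interpolation=cv2.INTER_AREA)[20:44,8:34])
G=np.array(G); B=G.min(0)
D=G-B
for d in D: print(d[3:17,3:18].round().astype(int))
yy,xx=np.mgrid[200:224,298:324]
m=(xx>=302)&(xx<=318)&(yy>=203)&(yy<=217)
P=np.c_[xx[m],yy[m]].astype(float)
def stripe(O,th,r1,r2,sg,A):
    d=np.array([np.sin(th),-np.cos(th)]); r=P-O; t=r@d; n=r@np.array([d[1],-d[0]])
    from scipy.special import erf
    return A*np.exp(-n**2/(2*sg**2))*.5*(erf((t-r1)/(1.41*.5))-erf((t-r2)/(1.41*.5)))
def res(q):
    ox,oy,r1,r2,sg,A=q[:6]
    S=np.array([stripe([ox,oy],t,r1,r2,sg,A) for t in q[6:9]])
    S=S-S.min(0)
    return (S-np.array([d[m] for d in D])).ravel()
for o in [(311.5,209.5),(310.5,210.5)]:
    s=least_squares(res,[*o,0,6,.8,70,np.radians(250),np.radians(295),np.radians(312)],loss='soft_l1',f_scale=8)
    print(s.cost,s.x[:6],np.degrees(s.x[6:]))
E
python3 ang2.py
```

```text
[[ 0  0  0  0  0  0  0  0  6 14  1  0  0  1  0]
 [ 0  0  0  0  0  0  0  0  4 14  3  0  9 13  2]
 [ 0  0  0  0  0  0  0  0  0  6  3  0 11 13  0]
 [ 0  0  0  2  4  0  0  0  1  5  2  1  3  2  0]
 [ 0  0  0  0  0  0  0  0  0  0  1  1  1  0  0]
 [ 0  0  0  0  0  0  0  0  0  0  0  0  4  3  0]
 [ 0  0  0  0  2 11 21 14  4  9  0  0  4  5  0]
 [ 0  0  0  0  9 43 77 85 66 45  7  1  2  0  0]
 [ 0  0  0  4 26 60 67 64 46 28  2  0  0  0  0]
 [ 0  0  3 20 19 30 21  9  5  6  2  0  4  0  0]
 [ 0  0  1  9  2  0  0  0  0  0  1  5  9  7  6]
 [ 0  0  0  0  0  0  0  1  3  0  0  1  8  8  5]
 [ 0  0  0  0  0  0  0  0  0  0  0  0  1  3  0]
 [ 0  0  0  0  0  0  0  0  1  0  4  1  0  0  0]]
[[ 0  0  2  2  1  2  2  1  0  0  0  2  4  3  2]
 [ 2  1  2  0  2  2  6  9  0  0  0  3 17 16  3]
 [ 2  2  2  1  0  0  4 11  1  0  0  2 19 15  1]
 [ 1  2  1  0  0 18 20  6  0  3  0  2  5  5  7]
 [ 2  2  1  1 20 78 79 36 14  4  0  2  3  3 15]
 [ 2  3  4 12 30 63 65 56 47 19  7  1  0  0 10]
 [ 2  2  2 10 14 18 20 17 11  3 13  4  1  0  2]
 [ 2  2  2  3  0  0  0  6 11 15 13  4  0  4  7]
 [ 2  2  0  0  0  0  0  0  3  3  3  7  5  9
[... 388 characters left out ...]
]
 [ 2  2  1  8 20 27 63 37 12  0  0  0  0  0  8]
 [ 2  2  2  6 21 29 64 66 52 20  4  0  0  1 14]
 [ 2  3  2  2  6  4 27 51 56 42 25  5  2  3  9]
 [ 2  4  5  0  0  0  0  0  0  0  6  2  0  1  4]
 [ 3  9 19  9  3  3  3  0  0  0  0  0  2  5  7]
 [ 1  6 10  4  2  6  6  3  0  0  0  7  4  8  5]
 [ 2  2  0  0  0  0  3  2  1  2  0  1  3  5  3]
 [ 2  2  0  0  0  3  7  7  5  3  0  1  0  5  6]
 [ 1  1  2  2  8  7  3  0  0  0  2  0  0  0  0]
 [ 2  1  3  8 19  8  6  0  1  0  2  0  0  0  0]
 [ 2  2  2  5  9  4  9  1  3  6  2  0  1  1  1]]
8294.287736001792 [310.46 209.16   0.01   5.52   0.91  74.03] [248.31 292.63 307.89]
8294.287736121349 [310.46 209.16   0.01   5.52   0.91  74.03] [248.31 292.63 307.89]
```

```bash
python3 sh.py -32 18 .15 -30 18 .088
```

```text
t 42.30 p [0.4615 0.1821 0.1902] yaw 92.1 F [-0.2  0.  -0.3] w 0.0876 tilt -1.000
dx -0.0049 dy -0.1975 dz 0.0375 turn 0.1  rows>=3.2
dx -0.0064 dy -0.1984 dz 0.0995 turn 0.1  rows>=3.6
```

```bash
python3 -m inch '[{"jaw":0,"dx":0.01,"dy":-0.198,"dz":0.0,"turn":0},{"jaw":0,"dx":0.01,"dy":-0.198,"dz":0.02,"turn":0},{"jaw":0,"dx":0.005,"dy":-0.198,"dz":0.04,"turn":0},{"jaw":0,"dx":0,"dy":-0.198,"dz":0.06,"turn":0},{"jaw":0,"dx":-0.005,"dy":-0.198,"dz":0.09,"turn":0},{"jaw":0,"dx":-0.006,"dy":-0.198,"dz":0.099,"turn":0},{"jaw":0,"dx":-0.006,"dy":-0.198,"dz":0.099,"turn":0}]'; python3 sh.py -12 18 .088 -2.8 17.6 .088
```

```text
t: 43.18
ee_pos: [0.4751, -0.0143, 0.0884]
tcp_rot: [-0.057, 3.135, 0.022]
contact_force: [-0.9, -0.8, 0.7]
width: 0.0877
t 43.17 p [ 0.4751 -0.0143  0.0884] yaw 92.1 F [-0.9 -0.8  0.7] w 0.0877 tilt -1.000
dx -0.0188 dy -0.0002 dz 0.0005 turn 0.1  rows>=0.3
dx -0.0280 dy -0.0006 dz 0.0005 turn 0.1  rows>=0.4
```

```bash
python3 -m inch '[{"jaw":0,"dx":-0.008,"dy":0,"dz":0,"turn":0},{"jaw":0,"dx":-0.016,"dy":0,"dz":0,"turn":0},{"jaw":0,"dx":-0.021,"dy":0,"dz":0,"turn":0},{"jaw":0,"dx":-0.025,"dy":0,"dz":0,"turn":0},{"jaw":0,"dx":-0.028,"dy":0,"dz":0,"turn":0},{"jaw":0,"dx":-0.028,"dy":0,"dz":0,"turn":0}]'; python3 sh.py -2.8 17.6 .088;  python3 -m inch '[{"jaw":0,"dx":0.02,"dy":0.0,"dz":0,"turn":0},{"jaw":0,"dx":0.03,"dy":0.0,"dz":-0.03,"turn":0},{"jaw":0,"dx":0.03,"dy":0.1,"dz":-0.1,"turn":0},{"jaw":0,"dx":0.03,"dy":0.2,"dz":-0.1,"turn":0},{"jaw":0,"dx":0.03,"dy":0.2,"dz":-0.1,"turn":0},{"jaw":0,"dx":0.03,"dy":0.2,"dz":-0.1,"turn":0}]';python3 -c "
from h import *
snap('top','t15.png',(290,180,340,230),12)"
sed -i "s/'t14.png'/'t14.png','t15.png'/; s/q\[6:9\]/q[6:10]/; s/np.radians(312)\]/np.radians(312),np.radians(320)]/; s/^for d in D.*//" ang2.py; python3 ang2.py
```

```text
t: 43.92
ee_pos: [0.5025, -0.0133, 0.0882]
tcp_rot: [-0.057, 3.136, 0.022]
contact_force: [-1.5, 1.2, 0.2]
width: 0.0878
t 43.92 p [ 0.5025 -0.0133  0.0882] yaw 92.1 F [-1.5  1.2  0.2] w 0.0878 tilt -1.000
dx -0.0005 dy -0.0006 dz 0.0002 turn 0.1  rows>=0.0
t: 44.68
ee_pos: [0.4651, 0.1884, 0.1921]
tcp_rot: [-0.065, 3.133, 0.026]
contact_force: [-0.8, -0.7, 0.0]
width: 0.0879
11935.08252510395 [310.55 209.23  -0.07   5.52   0.92  72.26] [249.74 293.42 308.   318.16]
11935.082526405386 [310.55 209.23  -0.07   5.52   0.92  72.26] [249.74 293.42 308.   318.16]
```

View pics/t15.png

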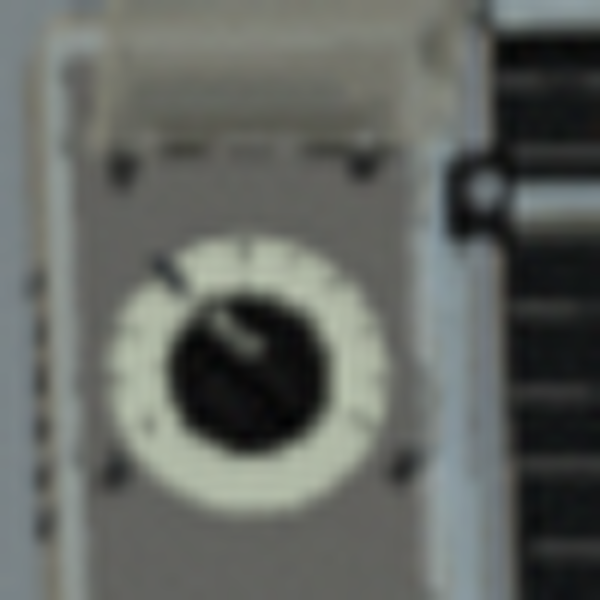

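```bash
python3 - <<'E'
from h import *
A=np.mean([camera('top').astype(float) for _ in range(6)],0)[:,:,::-1]
p=A[196:226,295:325]; q=np.clip((p-5)*4,0,255).astype(np.uint8)
cv2.imwrite('pics/t16.png',cv2.resize(q,None,fx=20,fy=20,interpolation=cv2.INTER_CUBIC))
np.set_printoptions(linewidth=200); print(A.mean(2)[203:216,303:319].round().astype(int))
A=np.mean([camera('scene').astype(float) for _ in range(4)],0)[:,:,::-1]
p=A[170:200,295:325]; q=np.clip((p-5)*1.5,0,255).astype(np.uint8)
cv2.imwrite('pics/s27.png',cv2.resize(q,None,fx=20,fy=20,interpolation=cv2.INTER_CUBIC))
E
```

```text
[[107  74 118 172 174 174 166 155 172 174 174 176 175 168 147 130]
 [154 120 120 145 128 121 102  90 107 114 142 172 174 173 164 163]
 [173 163 146 106  76  69  34  25  31  43  77 113 142 171 175 174]
 [175 163 118  68  69 100  52  18  10  14  24  44  86 140 175 176]
 [169 133  64  30  47  82  78  49  26  14  15  16  42 109 172 176]
 [160  88  26   9  17  41  68  84  70  24  15  14  23  74 141 174]
 [153  58  14  13   8  15  36  59  52  21  14  13  16  41 110 173]
 [134  44  14  18  13  11  15  22  23  19  15  15  13  30 100 173]
 [145  50  14  16  17  15  11  11  15  18  18  17  12  28 101 174]
 [155  63  18  18  18  18  17  11  10  16  19  20  14  28 100 174]
 [160  90  27  15  18  17  17  17  11   9  15  17  14  36 106 173]
 [169 138  47  13  15  17  19  18  16  12   7  10  21  70 136 168]
 [172 158  85  37  18  16  17  18  17  14   9  15  53 114 165 173]]
```

View pics/t16.png

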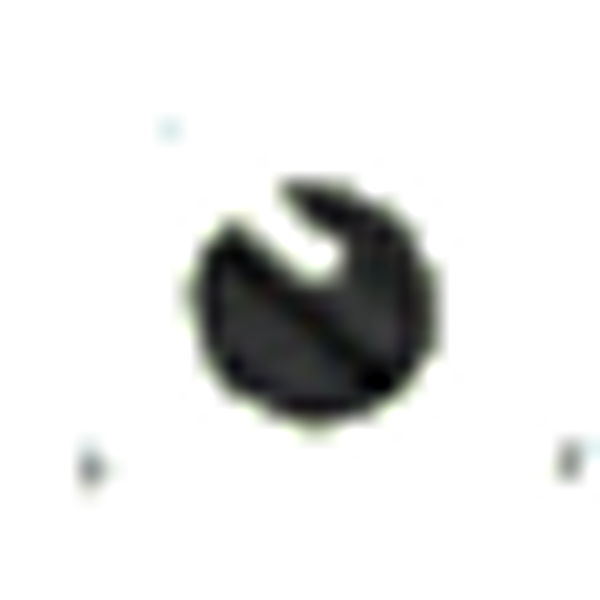

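View pics/s27.png

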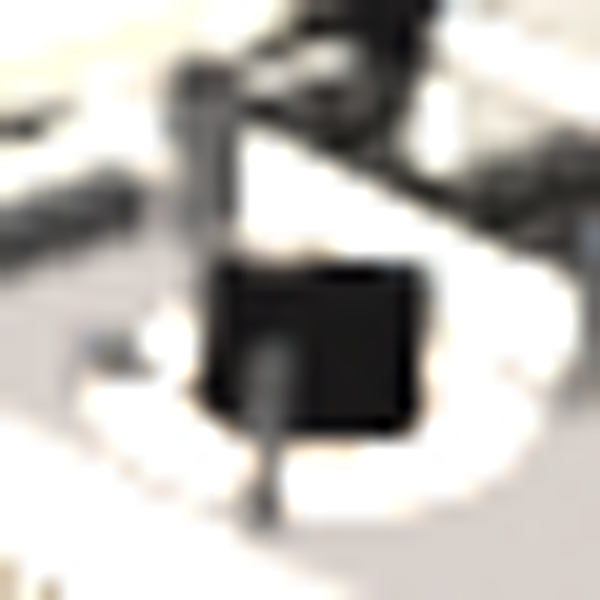

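```bash
python3 - <<'E'
from h import *
x,y,a=.5371,-.2452,.0354
c,s=np.cos(a),np.sin(a)
W=lambda u,v,z:(x+c*u-s*v,y+s*u+c*v,z)
for b in (30,36,42,48,54,60):
    r=np.radians(b);e=np.array([np.cos(r),np.sin(r)]);n=np.array([-e[1],e[0]])
    K=np.array([-.023,.164])
    P=[W(*(K+i*.021*e+j*.006*n),.102) for i,j in((1,-1),(-1,-1),(1,1),(-1,1))]+[W(*(K+i*.021*e+.006*n),.077) for i in(1,-1)]
    print(b,((proj('scene',P)-[295,170]+.5)*20).round().tolist())
E
cat > ang3.py <<'E'
from h import *
A=np.mean([camera('top').astype(float) for _ in range(6)],0).mean(2)
import sys
# joint: dark side face line + stripe: fit direction with free position
yy,xx=np.mgrid[200:224,298:324]; g=A[200:224,298:324]
m=((xx-310.2)**2+(yy-210.7)**2)<4.6**2
P=np.c_[xx[m],yy[m]].astype(float); v=g[m]
w=np.where(v<30,4.0,1.0)
def model(q):
    x0,y0,th,L,sg,Am,B,off,sg2,A2=q
    d=np.array([np.sin(th),-np.cos(th)]); r=P-[x0,y0]; t=r@d; n=r@np.array([-d[1],d[0]])
    ov=np.maximum(-t-L,0)
    return B+Am*np.exp(-n**2/(2*sg**2))*np.exp(-ov**2/(2*.5**2))-A2*np.exp(-(n-off)**2/(2*sg2**2))
for o in (-2.5,2.5):
    s=least_squares(lambda q:(model(q)-v)*w,[308.7,208,np.radians(312),1.5,.8,60,17,o,.7,8],loss='soft_l1',f_scale=5)
    print(s.cost,np.degrees(s.x[2])%360,s.x.round(2))
E
python3 ang3.py
```

```text
30 [[216.0, 216.0], [442.0, 258.0], [197.0, 242.0], [424.0, 284.0], [187.0, 367.0], [412.0, 410.0]]
36 [[210.0, 221.0], [441.0, 253.0], [197.0, 247.0], [430.0, 280.0], [187.0, 372.0], [418.0, 406.0]]
42 [[204.0, 225.0], [439.0, 248.0], [199.0, 253.0], [435.0, 275.0], [189.0, 378.0], [423.0, 401.0]]
48 [[201.0, 230.0], [435.0, 242.0], [202.0, 258.0], [439.0, 271.0], [192.0, 384.0], [427.0, 396.0]]
54 [[198.0, 235.0], [430.0, 237.0], [207.0, 263.0], [441.0, 265.0], [197.0, 389.0], [429.0, 391.0]]
60 [[197.0, 240.0], [424.0, 232.0], [213.0, 269.0], [442.0, 260.0], [202.0, 394.0], [430.0, 385.0]]
803.0776830229112 309.0928841803718 [318.08 214.66   5.39  -9.59   0.74  67.24  17.69  -2.68  -0.63   8.11]
3900.8647425941663 72.7651701116434 [ 3.3658e+02  2.0268e+02  1.2700e+00  4.3100e+00 -1.8590e+01 -3.0930e+02
  1.6360e+01 -4.3000e+00  2.9000e-01 -5.9060e+01]
```

Direction fits from both views put the pointer at about 309° and the index at about 320.5°, so about 11° is left. That needs about 4.7 mm more push.

```bash
python3 sh.py -30 18 .088
```

```text
t 45.52 p [0.4648 0.184  0.1909] yaw 92.1 F [-0.1 -0.9  1. ] w 0.0875 tilt -1.000
dx -0.0033 dy -0.2002 dz 0.1001 turn 0.1  rows>=3.6
```

```bash
python3 -m inch '[{"jaw":0,"dx":0.01,"dy":-0.2,"dz":0.0,"turn":0},{"jaw":0,"dx":0.01,"dy":-0.2,"dz":0.02,"turn":0},{"jaw":0,"dx":0.005,"dy":-0.2,"dz":0.04,"turn":0},{"jaw":0,"dx":0,"dy":-0.2,"dz":0.06,"turn":0},{"jaw":0,"dx":-0.003,"dy":-0.2,"dz":0.09,"turn":0},{"jaw":0,"dx":-0.003,"dy":-0.2,"dz":0.099,"turn":0},{"jaw":0,"dx":-0.003,"dy":-0.2,"dz":0.099,"turn":0}]'; python3 sh.py  1.7 17.6 .088
```

```text
t: 46.4
ee_pos: [0.4753, -0.0141, 0.089]
tcp_rot: [-0.058, 3.137, 0.022]
contact_force: [0.3, 0.2, 0.1]
width: 0.0876
t 46.40 p [ 0.4753 -0.0141  0.089 ] yaw 92.1 F [0.3 0.2 0.1] w 0.0876 tilt -1.000
dx -0.0322 dy -0.0009 dz 0.0012 turn 0.1  rows>=0.5
```

```bash
python3 -m inch '[{"jaw":0,"dx":-0.008,"dy":0,"dz":0.001,"turn":0},{"jaw":0,"dx":-0.016,"dy":0,"dz":0.001,"turn":0},{"jaw":0,"dx":-0.022,"dy":0,"dz":0.001,"turn":0},{"jaw":0,"dx":-0.027,"dy":0,"dz":0.001,"turn":0},{"jaw":0,"dx":-0.03,"dy":0,"dz":0.001,"turn":0},{"jaw":0,"dx":-0.032,"dy":-0.001,"dz":0.001,"turn":0},{"jaw":0,"dx":-0.032,"dy":-0.001,"dz":0.001,"turn":0}]'; python3 sh.py 1.7 17.6 .088;  python3 -m inch '[{"jaw":0,"dx":0.02,"dy":0.0,"dz":0,"turn":0},{"jaw":0,"dx":0.03,"dy":0.0,"dz":-0.03,"turn":0},{"jaw":0,"dx":0.03,"dy":0.1,"dz":-0.1,"turn":0},{"jaw":0,"dx":0.03,"dy":0.2,"dz":-0.1,"turn":0},{"jaw":0,"dx":0.03,"dy":0.2,"dz":-0.1,"turn":0},{"jaw":0,"dx":0.03,"dy":0.2,"dz":-0.1,"turn":0}]'; sed -i 's/np.radians(312)/np.radians(318)/' ang3.py;python3 ang3.py; python3 - <<'E'
from h import *
A=np.mean([camera('top').astype(float) for _ in range(4)],0)[:,:,::-1]
p=A[196:226,295:325]; q=np.clip((p-5)*4,0,255).astype(np.uint8); q2=np.clip(p,0,255).astype(np.uint8)
cv2.imwrite('pics/t17.png',cv2.resize(np.hstack([q,q2]),None,fx=13,fy=13,interpolation=cv2.INTER_CUBIC))
A=camera('scene')[:,:,::-1].astype(float)
p=A[170:200,295:325]; q=np.clip((p-5)*1.5,0,255).astype(np.uint8)
cv2.imwrite('pics/s28.png',cv2.resize(q,None,fx=20,fy=20,interpolation=cv2.INTER_CUBIC))
E
```

```text
t: 47.28
ee_pos: [0.5069, -0.014, 0.0879]
tcp_rot: [-0.058, 3.138, 0.022]
contact_force: [-2.4, 0.5, -0.6]
width: 0.0877
t 47.27 p [ 0.5069 -0.014   0.0879] yaw 92.1 F [-2.4  0.5 -0.6] w 0.0877 tilt -1.000
dx -0.0007 dy 0.0002 dz -0.0001 turn 0.1  rows>=0.0
t: 48.02
ee_pos: [0.4698, 0.1877, 0.192]
tcp_rot: [-0.065, 3.135, 0.026]
contact_force: [0.7, -0.3, -1.2]
width: 0.0878
3839.3269266051307 63.91517942552967 [ 357.61  152.61    1.12   -7.02   25.1  -287.88   16.47  -85.28    1.7
  -84.47]
3839.326924205874 97.77097561679568 [ 371.52  143.59    7.99   -8.75   19.31 -288.62   16.47  -78.16    1.76
  -63.81]
```

View pics/t17.png

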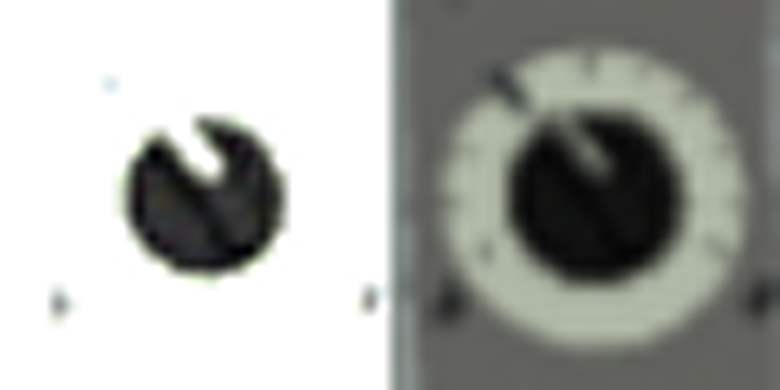

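View pics/s28.png

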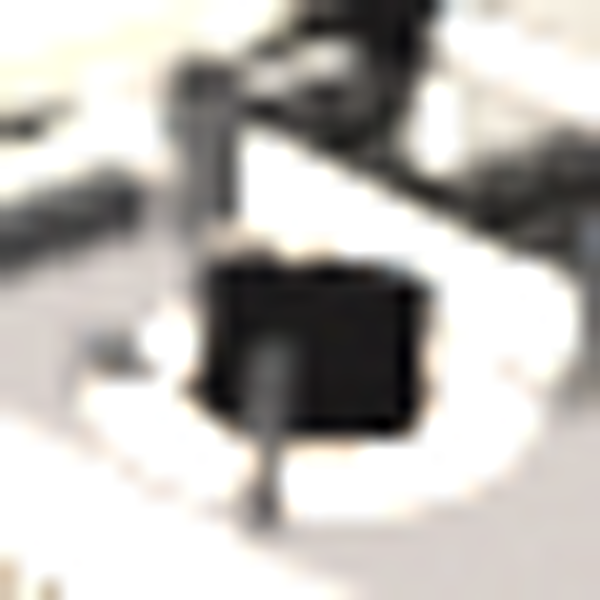

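```bash
sed -i 's/\[308.7,208,np.radians(318),1.5,.8,60,17,o,.7,8\]/[308.7,208,np.radians(o),1.5,.8,60,17,-2.6,.65,8]/; s/for o in (-2.5,2.5)/for o in (306,312,318,324)/' ang3.py; python3 ang3.py
```

```text
3630.567723843224 214.07590930599656 [351.69 147.51  10.02   0.99   1.9    1.56  15.45 -63.98  -1.    16.78]
2780.3170064920655 320.094999964549 [318.15 197.9    5.59   2.15   5.76  59.61  17.32 -15.21  -0.61   6.89]
3634.3008121759317 127.04616713567312 [ 424.33   76.04    2.22    8.46   51.65 -278.66   16.66  -84.47    1.83
  -90.44]
3584.1754850873817 221.98117601218453 [ 3.6328e+02  1.5669e+02  3.8700e+00 -1.1130e+01  2.8000e-01 -3.7200e+00
  1.6460e+01 -7.1050e+01  3.2700e+00 -1.4659e+02]
```

```bash
sed -i "s/,loss='soft_l1',f_scale=5)/,bounds=([304,203,4.9,-4,.4,20,10,-4,.3,2],[314,213,6.1,4,1.3,120,25,-1.5,1.2,15]),loss='soft_l1',f_scale=5)/" ang3.py; python3 ang3.py; python3 - <<'E'
from h import *
np.set_printoptions(linewidth=200)
A=np.mean([camera('top').astype(float) for _ in range(4)],0).mean(2); print(A[198:217,300:319].round().astype(int))
E
```

```text
947.2473367644351 322.1153911304804 [ 3.1056e+02  2.0842e+02  5.6200e+00  8.0000e-02  7.3000e-01  7.4010e+01
  1.7080e+01 -2.4400e+00  5.3000e-01  7.3800e+00]
947.2473367644241 322.1153904315949 [310.15 207.88   5.62   0.76   0.73  74.01  17.08  -2.44   0.53   7.38]
947.2473367644303 322.11539080426104 [310.35 208.15   5.62   0.42   0.73  74.01  17.08  -2.44   0.53   7.38]
947.2473367644291 322.1153909436382 [310.23 207.99   5.62   0.62   0.73  74.01  17.08  -2.44   0.53   7.38]
[[ 96  97  97  96  96  96  95  95  95  96  96  96  95  95  95  96  96  96  96]
 [ 96  96  96  97  96  96  99 102 105 112 109 113 111 101  98  96  94  95  96]
 [ 96  97  96  95  97 111 134 155 156 146 126 156 159 151 132 112  99  95  95]
 [ 96  94  85  76 108 155 167 174 174 163 144 172 175 167 150 152 136 111  97]
 [ 96  94  84  62  89 146 175 176 175 172 167 175 175 172 167 172 166 146 110]
 [ 96 103 115 107  74 117 172 174 174 172 173 173 173 173 174 175 169 146 130]
 [107 137 159 154 120 120 145 134 137 110 106 110 114 124 153 172 173 164 163]
 [129 165 175 173 164 144 101  85 102  75  35  33  42  57  96 1
[... 185 characters left out ...]
74 159  89  28  12   9  20  53  85  70  24  11  16  23  74 141 174]
 [173 175 175 154  58  15  15  15   9  23  44  50  19  13  19  15  41 110 174]
 [173 175 176 154  52  12  17  17  11  10  17  23  17  15  16  15  31 100 172]
 [157 174 176 155  51  13  17  17  16  11  14  18  17  18  15  12  26  86 156]
 [166 175 175 154  53  14  17  20  18  15  11  14  18  19  15  11  32  99 165]
 [174 175 174 159  85  25  16  16  19  18  16  12  17  18  18  14  40 109 172]
 [172 169 156 169 138  52  15  17  18  19  18  12  12  13  15  21  70 135 168]
 [155 160 139 172 162 106  42  17  15  17  17  13  11   8  15  53 114 165 172]
 [133 167 162 174 173 152 108  61  27  19  17  15  18  33  63 110 159 175 175]]
```

The pointer is now at about 322° and the index at about 321–322°, so they are aligned within about 2° (tolerance 8.6°). Next I'll close the cover by its tab.

```bash
python3 -c "
from h import *
r1=spotter.tip_of('cover_tab','scene');r2=spotter.tip_of('cover_tab','top')
print(r1[0],r2[0],tri(r1[0]['point'],r2[0]['point']))"; python3 go.py .47 .188 .31 92 .608 -.077 .31 92 .608 -.077 .214 92
```

```text
{'point': [292.6, 142.1], 'p': 0.65} {'point': [313.3, 169.5], 'p': 0.63} (array([ 0.61252298, -0.07416483,  0.22326058]), np.float64(0.003610370415619624))
t 49.48 p [0.4693 0.1833 0.1906] yaw 92.1 F [0.7 0.3 0.5] w 0.0880 tilt -1.000
dx -0.0012 dy 0.0063 dz -0.1193 turn 0.1  rows>=1.9
dx -0.1294 dy -0.2636 dz -0.1227 turn 0.1  rows>=5.1
dx -0.1291 dy -0.2649 dz -0.0267 turn 0.1  rows>=4.7
```

```bash
python3 -m inch '[{"jaw":130,"dx":0,"dy":0,"dz":-0.06,"turn":0},{"jaw":130,"dx":0,"dy":0,"dz":-0.12,"turn":0},{"jaw":130,"dx":-0.13,"dy":-0.264,"dz":-0.123,"turn":0},{"jaw":130,"dx":-0.13,"dy":-0.264,"dz":-0.123,"turn":0},{"jaw":130,"dx":-0.13,"dy":-0.264,"dz":-0.123,"turn":0},{"jaw":130,"dx":-0.13,"dy":-0.264,"dz":-0.123,"turn":0},{"jaw":130,"dx":-0.13,"dy":-0.264,"dz":-0.123,"turn":0},{"jaw":130,"dx":-0.13,"dy":-0.264,"dz":-0.123,"turn":0},{"jaw":130,"dx":-0.13,"dy":-0.264,"dz":-0.123,"turn":0}]';  python3 go.py .6095 -.077 .214 92;python3 -c "
from h import *
snap('scene','s29.png',(240,70,350,200),5)"
```

```text
t: 50.6
ee_pos: [0.6084, -0.0765, 0.31]
tcp_rot: [-0.058, 3.139, 0.023]
contact_force: [-0.3, 0.1, -0.2]
width: 0.043
t 50.60 p [ 0.6084 -0.0765  0.31  ] yaw 92.1 F [-0.3  0.1 -0.2] w 0.0430 tilt -1.000
dx -0.0009 dy -0.0020 dz 0.0960 turn 0.1  rows>=1.5
```

View pics/s29.png

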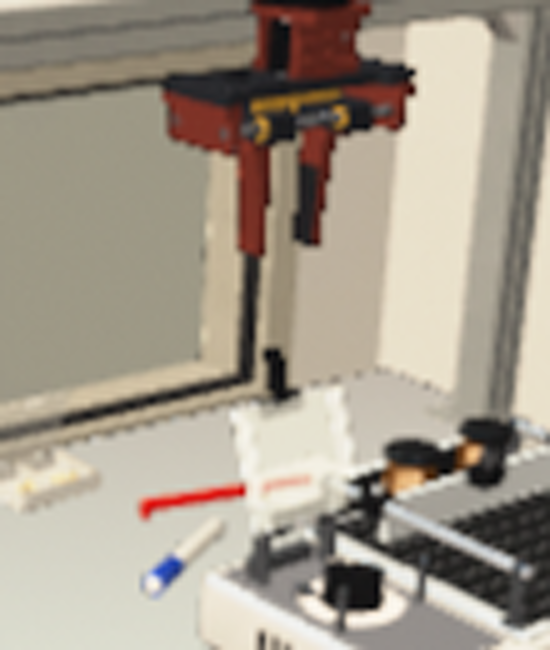

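```bash
python3 -m inch '[{"jaw":130,"dx":-0.001,"dy":-0.001,"dz":0.04,"turn":0},{"jaw":130,"dx":-0.001,"dy":-0.001,"dz":0.075,"turn":0},{"jaw":130,"dx":-0.001,"dy":-0.001,"dz":0.094,"turn":0},{"jaw":130,"dx":-0.001,"dy":-0.001,"dz":0.094,"turn":0},{"jaw":180,"dx":-0.001,"dy":-0.001,"dz":0.094,"turn":0},{"jaw":200,"dx":-0.001,"dy":-0.001,"dz":0.094,"turn":0},{"jaw":215,"dx":-0.001,"dy":-0.001,"dz":0.094,"turn":0},{"jaw":220,"dx":-0.001,"dy":-0.001,"dz":0.094,"turn":0},{"jaw":220,"dx":-0.001,"dy":-0.001,"dz":0.094,"turn":0}]';  python3 go.py;python3 -c "
from h import *
snap('scene','s30.png',(240,90,340,210),5)"
```

```text
t: 51.78
ee_pos: [0.6102, -0.0767, 0.217]
tcp_rot: [-0.059, 3.137, 0.021]
contact_force: [1.3, -4.2, 4.8]
width: 0.016
t 51.77 p [ 0.6102 -0.0767  0.217 ] yaw 92.2 F [ 1.3 -4.2  4.8] w 0.0160 tilt -1.000
```

View pics/s30.png

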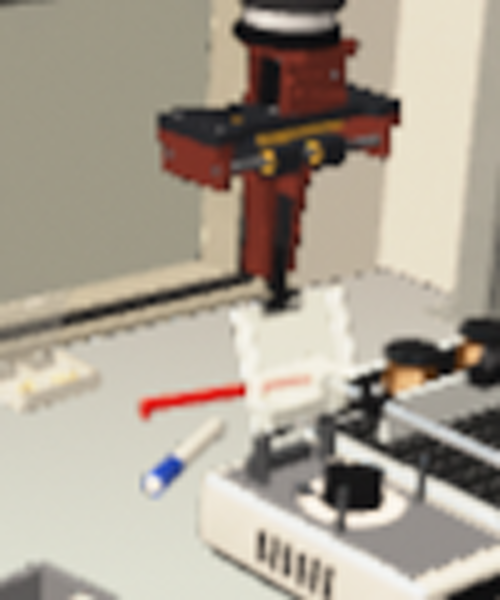

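```bash
python3 -m inch '[{"jaw":220,"dx":0.008,"dy":0,"dz":-0.002,"turn":0},{"jaw":220,"dx":0.017,"dy":0,"dz":-0.004,"turn":0},{"jaw":220,"dx":0.026,"dy":0,"dz":-0.005,"turn":0},{"jaw":220,"dx":0.035,"dy":0,"dz":-0.006,"turn":0},{"jaw":220,"dx":0.047,"dy":0,"dz":-0.006,"turn":0},{"jaw":220,"dx":0.059,"dy":0,"dz":-0.004,"turn":0},{"jaw":220,"dx":0.071,"dy":0,"dz":-0.002,"turn":0},{"jaw":220,"dx":0.082,"dy":0,"dz":0.002,"turn":0},{"jaw":220,"dx":0.093,"dy":0,"dz":0.007,"turn":0},{"jaw":220,"dx":0.104,"dy":0,"dz":0.013,"turn":0},{"jaw":220,"dx":0.104,"dy":0,"dz":0.013,"turn":0}]';  python3 go.py;python3 -c "
from h import *
snap('scene','s31.png',(260,90,360,210),5)"
```

```text
t: 53.2
ee_pos: [0.5037, -0.0811, 0.2029]
tcp_rot: [-0.057, 3.14, 0.021]
contact_force: [-1.4, -6.1, 4.7]
width: 0.0155
t 53.20 p [ 0.5037 -0.0811  0.2029] yaw 92.1 F [-1.4 -6.1  4.7] w 0.0155 tilt -1.000
```

View pics/s31.png

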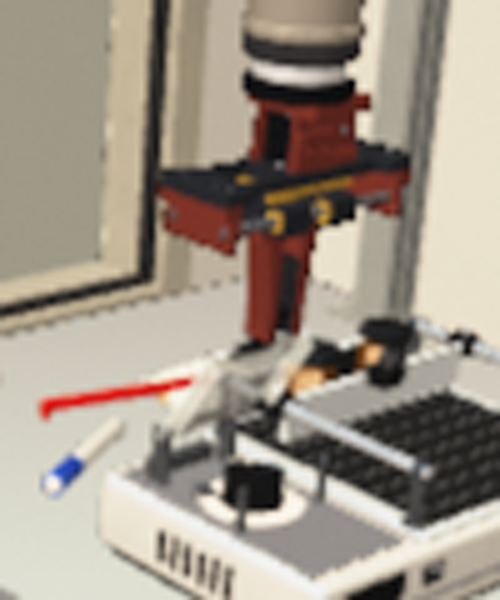

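The cover is about half shut and still held. Continuing down.

```bash
python3 -m inch '[{"jaw":220,"dx":0.01,"dy":0,"dz":0.007,"turn":0},{"jaw":220,"dx":0.019,"dy":0,"dz":0.015,"turn":0},{"jaw":220,"dx":0.027,"dy":0,"dz":0.024,"turn":0},{"jaw":220,"dx":0.034,"dy":0,"dz":0.033,"turn":0},{"jaw":220,"dx":0.041,"dy":0,"dz":0.044,"turn":0},{"jaw":220,"dx":0.046,"dy":0,"dz":0.055,"turn":0},{"jaw":220,"dx":0.05,"dy":0,"dz":0.066,"turn":0},{"jaw":220,"dx":0.053,"dy":0,"dz":0.078,"turn":0},{"jaw":220,"dx":0.055,"dy":0,"dz":0.088,"turn":0},{"jaw":220,"dx":0.0555,"dy":0,"dz":0.096,"turn":0},{"jaw":220,"dx":0.0555,"dy":0,"dz":0.1,"turn":0},{"jaw":220,"dx":0.0555,"dy":0,"dz":0.1,"turn":0}]';  python3 go.py;python3 -c "
from h import *
snap('scene','s32.png',(260,110,360,210),6)"
```

```text
t: 54.75
ee_pos: [0.4458, -0.0833, 0.1018]
tcp_rot: [0.055, -3.138, -0.019]
contact_force: [-1.7, -9.6, 1.4]
width: 0.0158
t 54.75 p [ 0.4458 -0.0833  0.1018] yaw 92.0 F [-1.7 -9.6  1.4] w 0.0158 tilt -1.000
```

View pics/s32.png

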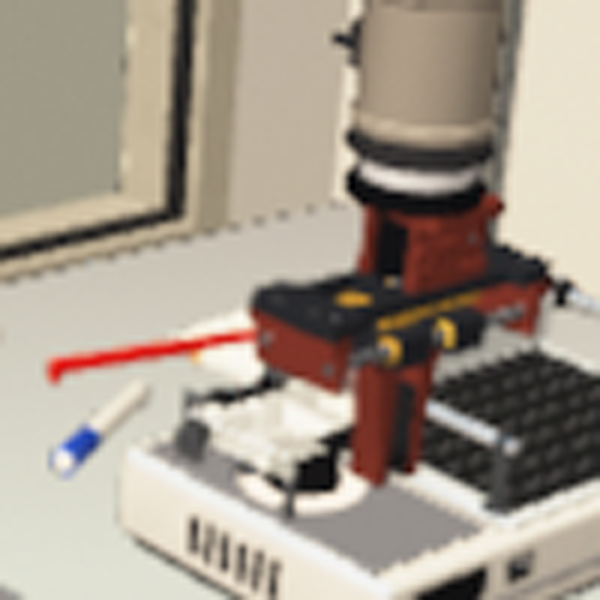

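Nearly shut. I'll press down a few millimetres, release, rise and look.

```bash
python3 -m inch '[{"jaw":220,"dx":0,"dy":-0.001,"dz":0.003,"turn":0},{"jaw":220,"dx":0,"dy":-0.001,"dz":0.003,"turn":0},{"jaw":190,"dx":0,"dy":-0.001,"dz":0.003,"turn":0},{"jaw":140,"dx":0,"dy":-0.001,"dz":0.003,"turn":0},{"jaw":130,"dx":0,"dy":-0.001,"dz":0.003,"turn":0},{"jaw":130,"dx":0,"dy":-0.001,"dz":0.003,"turn":0},{"jaw":130,"dx":0,"dy":0,"dz":-0.04,"turn":0},{"jaw":130,"dx":0,"dy":0,"dz":-0.1,"turn":0},{"jaw":130,"dx":0,"dy":0.1,"dz":-0.15,"turn":0},{"jaw":130,"dx":0,"dy":0.25,"dz":-0.15,"turn":0},{"jaw":130,"dx":0,"dy":0.25,"dz":-0.15,"turn":0},{"jaw":130,"dx":0,"dy":0.25,"dz":-0.15,"turn":0}]';  python3 go.py;python3 -c "
from h import *
snap('scene','s33.png',(150,110,400,290),3)
snap('top','t18.png',(120,150,440,270),2.5)
snap('top','t19.png',(285,170,405,255),6.5)
snap('scene','s34.png',(270,130,400,220),6)"
```

```text
t: 56.3
ee_pos: [0.4373, 0.1589, 0.2545]
tcp_rot: [0.055, -3.139, -0.02]
contact_force: [0.1, -0.6, 0.2]
width: 0.0433
t 56.30 p [0.4373 0.1589 0.2545] yaw 92.0 F [ 0.1 -0.6  0.2] w 0.0433 tilt -1.000
```

View pics/s34.png

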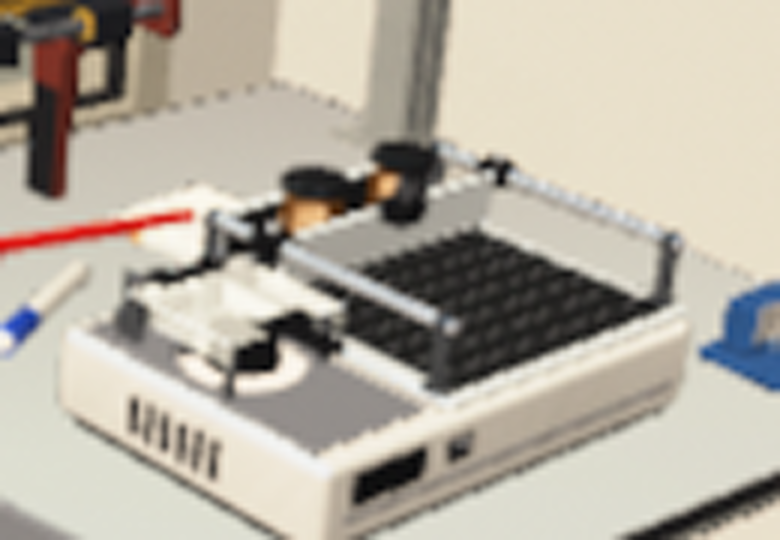

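View pics/t19.png

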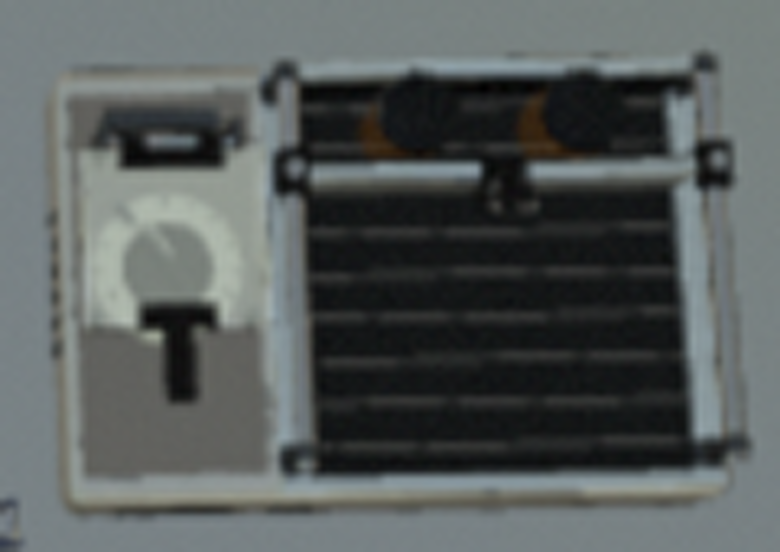

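View pics/s33.png

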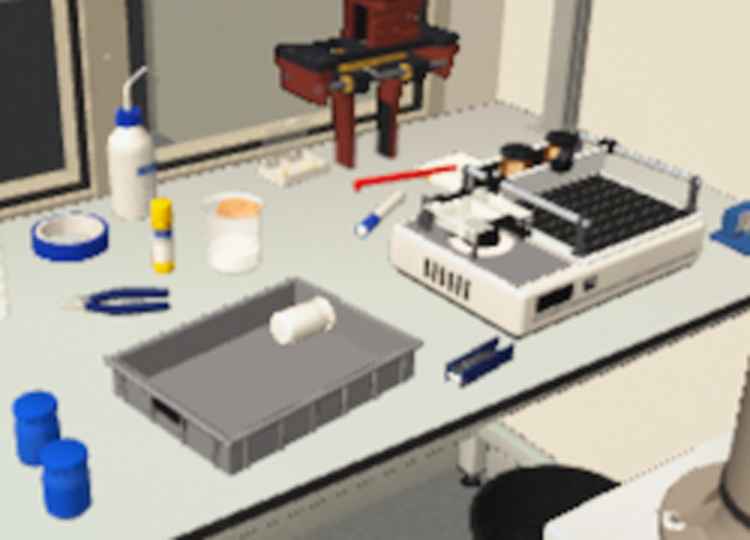

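The cover is shut and the pointer lines up with the index under it at (125,212) in the top crop. But the tote has been knocked and the tall jar lies on its side inside it at (302,320). I'll check where it is and whether it's still.

```bash
python3 -c "
from h import *
snap('top','t20.png',(150,170,260,260),7)
snap('scene','s35.png',(180,190,300,280),6)
for n in('scene','top'): print([(np.round(r['point'],1),round(r['p'],2)) for r in spotter.look_for('tall_jar_centre',n)],[(np.round(r['point'],1),round(r['p'],2)) for r in spotter.tip_of('tote_floor',n)])
r=spotter.tip_of('cover_tab','scene');q=spotter.tip_of('cover_tab','top');print(r[:1],q[:1])"
```

```text
[(array([250.7, 219.5]), 0.65)] []
[(array([314.2, 150.8]), 0.6)] [(array([212.5, 223.5]), 0.63)]
[{'point': [322.0, 183.6], 'p': 0.84}] [{'point': [314.3, 224.2], 'p': 0.82}]
```

View pics/t20.png

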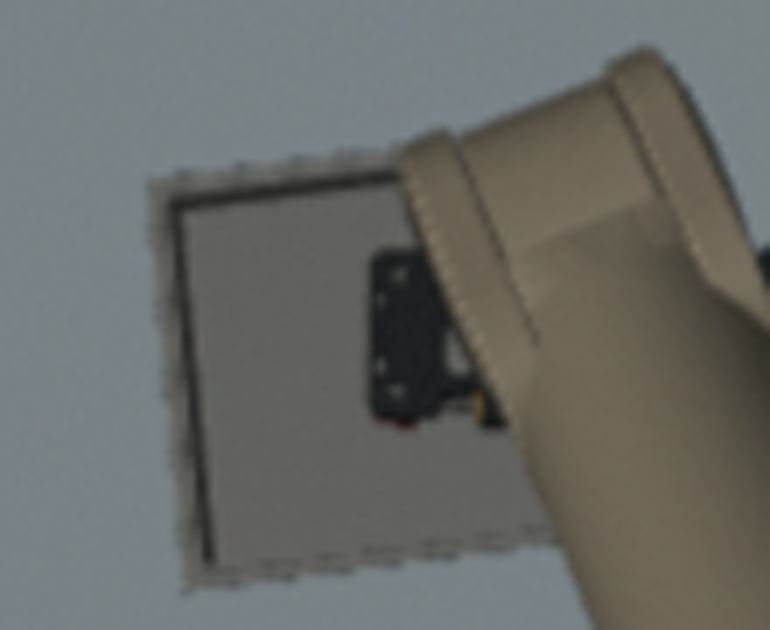

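View pics/s35.png

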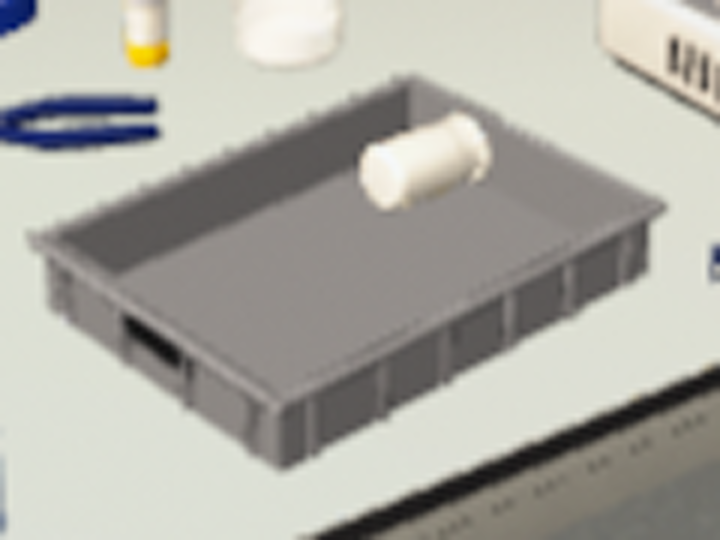

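```bash
python3 -m inch '[{"jaw":130,"dx":-0.05,"dy":-0.1,"dz":-0.04,"turn":0},{"jaw":130,"dx":-0.05,"dy":-0.16,"dz":-0.04,"turn":0},{"jaw":130,"dx":-0.05,"dy":-0.16,"dz":-0.04,"turn":0},{"jaw":130,"dx":-0.05,"dy":-0.16,"dz":-0.04,"turn":0}]';python3 -c "
from h import *
snap('top','t21.png',(150,170,260,260),7)
snap('scene','s36.png',(180,190,300,280),6)"
```

```text
t: 57.4
ee_pos: [0.4941, -0.0071, 0.2926]
tcp_rot: [0.04, -3.14, -0.018]
contact_force: [0.0, 0.8, -0.9]
width: 0.0429
```

View pics/t21.png

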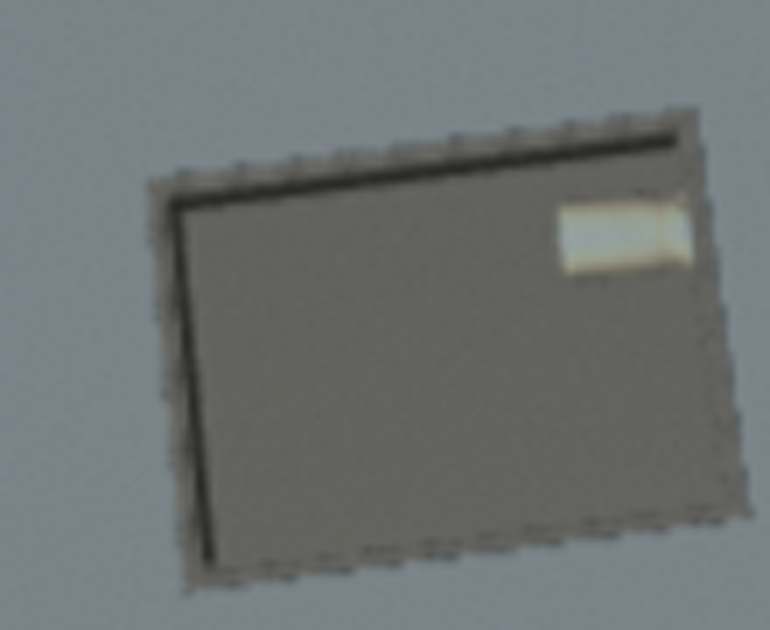

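View pics/s36.png

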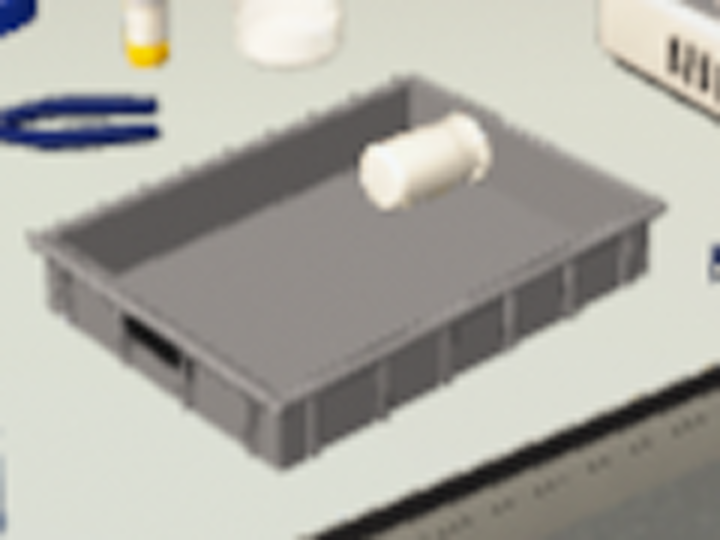

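The jar lies still, wholly inside the tote on its floor. Its cap end is at the right wall and its centre is within the limits. The cover tab is at the same pixels as when it was shut at the start, and the clamp bar, jars and pointer are unchanged. Handing in.

```bash
python3 -c "
from rig import manip,telemetry
print(manip.close_job()); print(telemetry.read_state()['t'])"
```

```text
the job is handed in; nothing more can be done
None
the job is handed in; nothing more can be done
```

I finished the whole sequence and handed the job in at about 58 s. The hand-in gives no verdict, so what follows is from my own last measurements.

- **Jars:** the tall jar went into the tote. The only two short jars in the tote were stood on the platform, at about x = 42–43 mm and y = +44 and −37 mm. I then slid the clamp bar back until it stopped at about 12 N.
- **Clamp bar:** it measured about 0.100 m.
- **Cover and knob:** I opened the cover and leaned it back so it stayed by itself. I turned the knob in four pushes with one finger, then brought the cover down by its tab. The tab looks to be at the same pixels as when it was shut at the start.
- **Pointer:** the last fit put it at about 322° against about 321° for the index, so about 1–2° off with 8.6° allowed. One earlier fit read up to 9° further round. I used the direction-only fit because the scene view agreed with it.
- **Tall jar:** the tote was knocked aside at some point when the robot was not near it, and the tall jar tipped over. In the last pictures it lies still on the tote floor, wholly inside, which meets the stated limits. I did not stand it up again.
- **Bystanders:** nothing touched the beaker, the marker or the index, and none looks moved. I did not measure their final positions.

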